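# Load the blank magazine and block cradle for the mill

### The job

Get the mill's blanks ready for the night run: stack the three round ceramic discs in the sprung magazine, the thickest at the bottom and the thinnest on top, with the stack pressed down until the follower is fully home. Lay the ceramic block flat in the middle of its cradle, lengthwise between the two end stops. Leave the steel ring and the grey square plate where they lie.

Things in the scene. Friction and masses are not known exactly. Their poses are not given: they have to be found in the camera images.
- disc_thick: Off-white ceramic milling blank, a plain flat round disc 44 mm in diameter and 26 mm thick (the thickest of three, alike but for thickness), mass about 120 g. It lies flat on the bench. Origin: centre of its underside; z is its axis.
- disc_mid: Off-white ceramic milling blank, a plain flat round disc 44 mm in diameter and 17 mm thick (the middle one of three, alike but for thickness), mass about 78 g. It lies flat on the bench. Origin: centre of its underside; z is its axis.
- disc_thin: Off-white ceramic milling blank, a plain flat round disc 44 mm in diameter and 8 mm thick (the thinnest of three, alike but for thickness), mass about 37 g. It lies flat on the bench. Origin: centre of its underside; z is its axis.
- block: Off-white ceramic milling block, 40 x 19 x 16 mm (along its x, y, z), lying flat, with a steel stub 6 mm thick standing 8 mm out of the middle of its +x end; about 45 g. Origin: centre of the underside of the ceramic (stub not counted).
- ring: Steel spacer ring, 44 mm outer and 26 mm inner diameter, 16 mm high, loose. To be left where it lies. Origin: centre of its underside.
- square_plate: Grey plastic square plate, 46 x 46 x 8 mm, loose. To be left where it lies. Origin: centre of its underside.
- magazine: Fixed stack magazine: aluminium base 96 x 96 x 10 mm with 4 upright steel rods (8 mm thick, tips tapered 5 mm, tops 72 mm above the bench) at x, y = +-20.5 mm; a 44 mm disc fits flat between them with 3 mm spare all round. The sides towards +-x and +-y are open (33 mm gaps): fingers closing along its x or y can go down beside a disc. Origin: centre of the base's underside, z up the stack's axis.
- follower (a joint): Black follower disc, 40 mm wide, 5 mm thick, sliding down between the magazine's rods against a spring (0 to 2 N) and a brake (4 N): about 6 N pushes it down, it stays where left and does not sink under the blanks. Value in m: 0 = up (top face 39 mm above the bench), 0.024 = fully home (top face 15 mm above the bench). Starts at 0 to 0.006.
- cradle: Fixed block cradle: aluminium plate 92 x 56 x 10 mm (its x, y, z) with a dark steel stop (10 mm thick, 10 mm high above the plate) at each end of its x length, 72 mm clear between them; its long sides, towards +-y, are open. The block goes on the plate's top, 10 mm above the bench, its length along the cradle's x. Origin: centre of the plate's underside.
Not all that is in view belongs to the job. What is shaped like the disc_mid but black or blue is not meant.

How it is judged:
By the outcome, as a careful person would: the job done as asked, in the order asked, and still so for the second after the job is handed in, with the robot touching nothing.
It also fails if it takes over 120 s, if anything falls off the work surface, if the arm or the gripper's body presses on something with over 40 N, if the wrist force passes 120 N, or if a joint passes its speed limit or range.

### The arm

A 6-joint arm with a two-finger parallel gripper is mounted at the origin on the work surface. World frame = base frame: x ahead of the robot, y to its left, z up, the work surface at z = 0. Lengths are in m, angles in rad, forces in N, time in s.
With the tool pointing down it reaches from about 0.325 to 0.85 m from the base axis. Payload 15.5 kg.
Tool frame: the origin (TCP) lies midway between the tips of the shut fingers; the grasp point (between the pads) lies 19 mm behind it (tcp_to_grasp is the distance from the TCP to the grasp point, in m); z points along the fingers, y is the direction in which the jaws open and shut (so a half turn about z gives the same grasp; the last joint's range is limited). The gripper opens to 91 mm and grips with 3 to 60 N. Pads are 32 mm wide; open, the fingers measure 118 mm over their backs; the gripper's body (76 mm by 178 mm) begins 60 mm behind the grasp point.
Start: joints at [-1.296, 0.494, 1.345, -0, 1.302, -0.096], TCP at [0.226, -0.583, 0.214] pointing down, gripper open.
Joint ranges: [-2.91, 2.91], [-0.82, 2.16], [0.22, 2.67], [-1.22, 4.37], [0.12, 2.79], [-3.08, 3.08]. Speed limits (rad/s): [1.89, 1.89, 2.57, 3.01, 3.01, 3.01].

### API

Orientations are given as a unit quaternion [x, y, z, w].
In Python, from rig import sense, camera, get_calibration, finish_job, tcp_to_grasp gives the robot as it stands.
- The arm moves only by the tool play_rows, never from a script. Its argument "plan" is a list of rows, each a list of 7 numbers: the turn, a rotation vector about the tool's x, y, z in rad, then the shift along the tool's x, y, z in cm, then the finger opening in cm, from 0 to 9.12. In form: [[wx, wy, wz, dx, dy, dz, claw], ...]. A call has 1 to 20 rows; each row is the pose to reach, as a shift and turn from the pose measured when the call began, along the tool's axes at that moment; what a row does not reach only later rows make up. A row lasts 1/8 s, in which the tool goes at most 62.5 mm and 10.7 degrees, less where a joint would pass 70% of its speed; a pose out of reach is approached as far as the arm can. A call with a gripper value outside its range is refused whole. The fingers move at their own pace and stop on an object; the grip force is fixed at half the most. Time passes only in rows, so rows that repeat a pose let the fingers close. It gives the time, the measured TCP pose, the force and the opening at its end, in the units of the state.
- sense(): the state, without advancing time (a new reading comes with each control period).
- camera(name): name is "scene" or "side" or "wrist"; returns the picture (384x512x3 uint8, blue, green, red); there is no depth.
- get_calibration(name): a dict with "mtx" (3x3 intrinsics, pixels), "extrinsics" (4x4, takes a point from world to camera coordinates); the wrist camera has in their place "hand_eye" (4x4, takes a point from camera to tool coordinates, whose origin is the TCP and whose axes are the flange's). Camera axes: x right, y up, looking along -z (the intrinsics and any distortion apply to the point x, -y, -z); pixel columns grow to the right and rows downward; lengths in m; the calibration is good to about 2 mm. The wrist camera is an equidistant fisheye: a pixel r from the principal point sees the ray r / f radians off the axis. A picture is of the moment at which its call begins: read the wrist's pose just before it. get_calibration takes no time and is no camera call.
- finish_job(): hands the job in, once; it reports no verdict.
The state is a dict: "t": time; "joints": joint angles; "joint_velocities": joint speeds; "joint_torque": joint torques, N m; "position": TCP position; "orientation": TCP orientation; "contact_force": force on the tool from outside, world axes, zero at the start; "torque": the same for the moment, N m; "width": finger opening in m.
Only numpy, scipy, OpenCV 4.12 (cv2) and the standard library are available. Lean on these libraries where they do the work, as an engineer would, in place of code of your own. Each camera call takes 0.05 s, during which the arm holds its last target.

## Working session

There is one attempt and no reset: what is moved stays moved. The work goes in short steps, Python scripts to look and compute and a tool call to move; the robot and the scene stay as the last step left them, time stands still between calls to the robot, and variables do not carry over. Pictures are saved under pics/ and viewed, and the job is handed in when it is done.

Besides the shell and the picture viewer there is one more tool, called after ">>>" by a JSON object that holds its "fn" and its "kwargs". play_rows: Moves the arm, as the interface text tells. Its arguments: {"type":"object","properties":{"plan":{"type":"array"}},"required":["plan"]}

```bash
ls; mkdir -p pics
python3 - <<'E'
from rig import sense,camera,get_calibration,tcp_to_grasp
import cv2
print(sense()); print(tcp_to_grasp)
for n in ("scene","side","wrist"):
    print(n,get_calibration(n)); cv2.imwrite(f"pics/{n}0.png",camera(n))
E
```

```text
pics
{'t': 0.0, 'joints': array([-1.29649093e+00,  4.94204195e-01,  1.34615081e+00, -2.59435247e-05,
        1.30250684e+00, -9.54752583e-02]), 'joint_velocities': array([ 0.00013093, -0.00145498, -0.00078292,  0.00043058, -0.0005836 ,
        0.00100799]), 'joint_torque': array([-3.55871751e-03, -8.78834510e+01, -3.81850219e+01,  7.04409275e-02,
        5.35296102e-02, -5.29099282e-05]), 'position': array([ 0.22578313, -0.5823674 ,  0.21331854]), 'orientation': array([ 9.82955587e-01,  1.83842084e-01, -6.91226736e-05, -6.30946881e-04]), 'contact_force': array([ 0.08471991,  0.41887129, -0.17185232]), 'torque': array([ 0.02340597, -0.02826037,  0.02865517]), 'width': 0.09102249326332208}
0.0188
scene {'mtx': array([[373.76748811,   0.        , 252.48330121],
       [  0.        , 373.76748811, 189.19201577],
       [  0.        ,   0.        ,   1.        ]]), 'extrinsics': array([[ 0.28766542,  0.95765543, -0.0120287 , -0.09612408],
       [-0.75993109,  0.23587984,  0.60569418,  0.34327413],
       [ 0.58288365, -0.16509629,  0.79560661, -1.19153286],
       [ 0.        ,  0.      
[... 283 characters left out ...]
[ 0.199227  , -0.49354183,  0.84659616, -0.17048554],
       [-0.27610807,  0.80064314,  0.53172821, -0.87734585],
       [ 0.        ,  0.        ,  0.        ,  1.        ]])}
wrist {'mtx': array([[297.31863964,   0.        , 251.319558  ],
       [  0.        , 297.31863964, 190.44338804],
       [  0.        ,   0.        ,   1.        ]]), 'hand_eye': array([[ 6.53276226e-04,  9.55353491e-01,  2.95464515e-01,
         8.43693022e-02],
       [ 9.99999785e-01, -6.40856702e-04, -1.38870816e-04,
         4.90064986e-04],
       [ 5.66796953e-05,  2.95464542e-01, -9.55353705e-01,
        -1.70769042e-01],
       [ 0.00000000e+00,  0.00000000e+00,  0.00000000e+00,
         1.00000000e+00]])}
```

View pics/scene0.png

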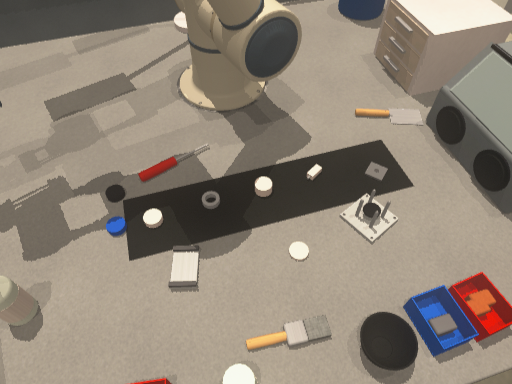

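View pics/side0.png

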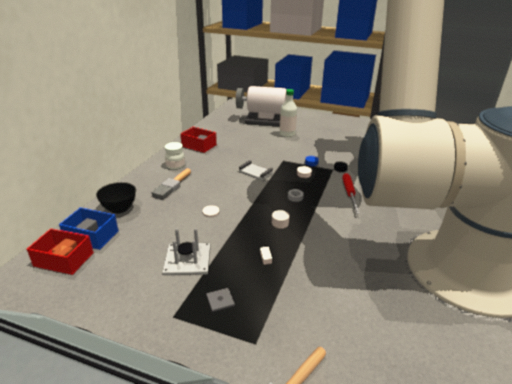

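View pics/wrist0.png

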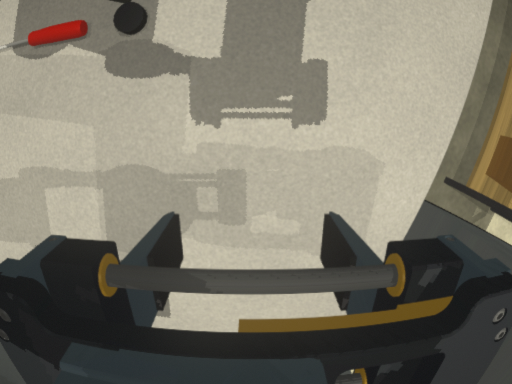

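The scene picture shows off-white rounds at (152,218), (263,186) and (299,251), plus the top of a white jar at (238,375). The ring is at (211,199), the block at (314,171), the plate at (376,171), the magazine at (369,215) and the cradle at (185,267). The black round (115,193) and blue round (116,226) are decoys. The side picture has the same things at (304,172), (280,219), (211,211), block (266,255), magazine (187,257) and cradle (255,171).

```bash
cat > h.py <<'E'
import numpy as np, cv2
from rig import sense,camera,get_calibration
from scipy.spatial.transform import Rotation as R
FL=np.diag([1,-1,-1.])
def rays(name,px,st=None):
    px=np.atleast_2d(np.asarray(px,float)); c=get_calibration(name); K=c['mtx']
    u=(px[:,0]-K[0,2])/K[0,0]; v=(px[:,1]-K[1,2])/K[1,1]
    if name=='wrist':
        r=np.hypot(u,v)+1e-12; s=np.sin(r)/r
        d=np.c_[u*s,-v*s,-np.cos(r)]
        Rt=R.from_quat(st['orientation']).as_matrix(); H=c['hand_eye']
        return Rt@H[:3,3]+st['position'], d@(Rt@H[:3,:3]).T
    d=np.c_[u,-v,-np.ones_like(u)]; E=c['extrinsics']
    return -E[:3,:3].T@E[:3,3], d@E[:3,:3]
def plane(name,px,z,st=None):
    o,d=rays(name,px,st); return o+d*((z-o[2])/d[:,2])[:,None]
def tri(*views):  # (name,px,st)
    A=np.zeros((3,3));b=np.zeros(3);L=[]
    for n,p,s in views:
        o,d=rays(n,p,s); d=d[0]/np.linalg.norm(d[0]); P=np.eye(3)-np.outer(d,d); A+=P;b+=P@o;L.append((o,P))
    x=np.linalg.solve(A,b); return x,[np.linalg.norm(P@(x-o))*1000 for o,P in L]
def proj(name,X,st=None):
    X=np.atleast_2d(X).astype(float); c=get_calibration(name);K=c['mtx']
    if name=='wrist':
        Rt=R.from_quat(st['orientation']).as_matrix();H=c['hand_eye']
        p=((X-st['position'])@Rt-H[:3,3])@H[:3,:3]
        x,y,z=p[:,0],-p[:,1],-p[:,2]; th=np.arctan2(np.hypot(x,y),z);r=np.hypot(x,y)+1e-12
        return np.c_[K[0,0]*th*x/r+K[0,2],K[1,1]*th*y/r+K[1,2]]
    E=c['extrinsics'];p=X@E[:3,:3].T+E[:3,3]
    return np.c_[-K[0,0]*p[:,0]/p[:,2]+K[0,2],K[1,1]*p[:,1]/p[:,2]+K[1,2]]
def grab(n,tag):
    s=sense(); im=camera(n); cv2.imwrite(f'pics/{tag}.png',im); np.save(f'pics/{tag}.npy',np.r_[s['position'],s['orientation']]); return im,s
def load(tag):
    a=np.load(f'pics/{tag}.npy'); return cv2.imread(f'pics/{tag}.png'),dict(position=a[:3],orientation=a[3:])
E
python3 - <<'E'
from h import *
im=cv2.imread('pics/scene0.png'); 
a=cv2.resize(im[150:290,100:240],None,fx=4,fy=4,interpolation=cv2.INTER_CUBIC)
cv2.imwrite('pics/c1.png',a)
cv2.imwrite('pics/c2.png',cv2.resize(im[145:275,230:420],None,fx=4,fy=4,interpolation=cv2.INTER_CUBIC))
im=cv2.imread('pics/side0.png')
cv2.imwrite('pics/c3.png',cv2.resize(im[140:320,150:340],None,fx=3,fy=3,interpolation=cv2.INTER_CUBIC))
for n,P in(('scene',[(152,216),(263,182),(299,250),(211,197),(314,168),(376,171),(369,215),(185,267)]),('side',[(304,170),(280,216),(211,210),(295,195),(266,252),(220,299),(187,257),(255,171)])):
    print(n,plane(n,P,0.01).round(3))
E
```

```text
scene [[ 0.455 -0.281  0.01 ]
 [ 0.435 -0.003  0.01 ]
 [ 0.638  0.014  0.01 ]
 [ 0.442 -0.137  0.01 ]
 [ 0.43   0.135  0.01 ]
 [ 0.486  0.281  0.01 ]
 [ 0.601  0.202  0.01 ]
 [ 0.605 -0.231  0.01 ]]
side [[ 0.46  -0.288  0.01 ]
 [ 0.455 -0.023  0.01 ]
 [ 0.632  0.019  0.01 ]
 [ 0.446 -0.136  0.01 ]
 [ 0.441  0.124  0.01 ]
 [ 0.479  0.29   0.01 ]
 [ 0.6    0.205  0.01 ]
 [ 0.601 -0.223  0.01 ]]
```

View pics/c1.png

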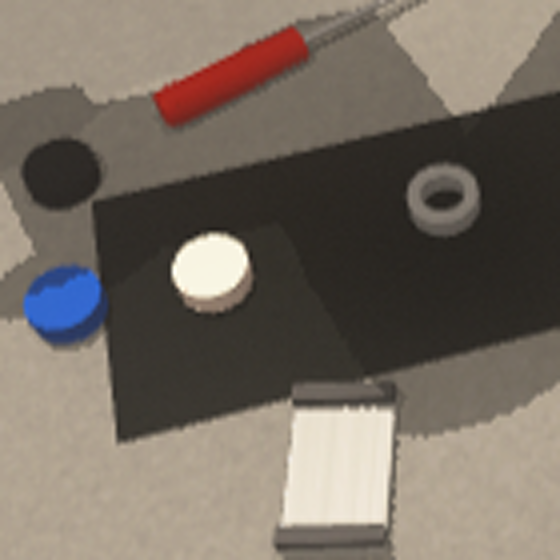

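View pics/c2.png

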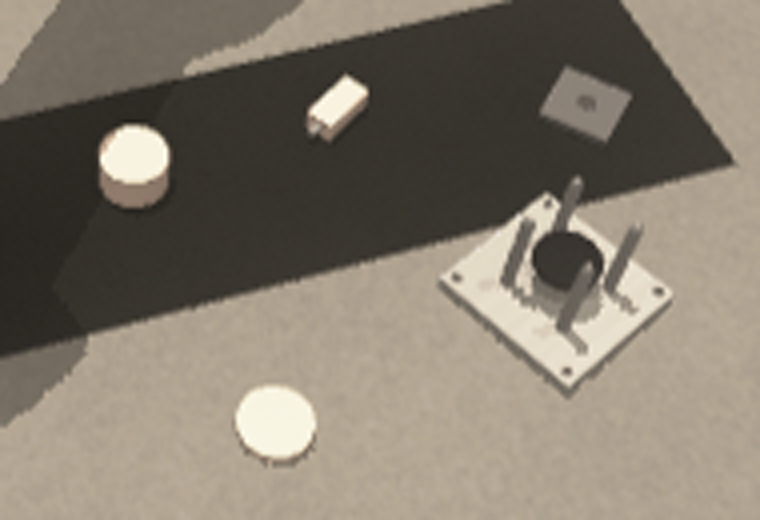

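View pics/c3.png

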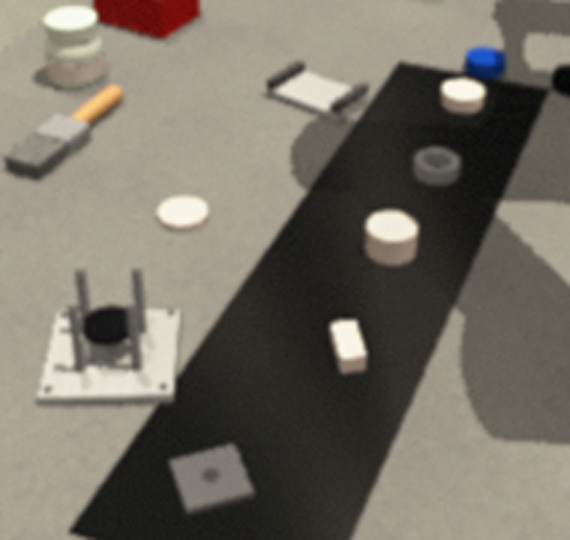

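Naming the discs from the enlarged crops:
- **disc_thick:** scene (263,186), because it has the tall side wall.
- **disc_mid:** scene (152,218), off-white. The black (115,193) and blue (116,226) rounds are decoys.
- **disc_thin:** scene (299,251), which is only a sliver high.
- **Block:** scene (314,171), with its stub showing at the lower-left end.

Next I'll use the wrist camera for precision.

```bash
cat >> h.py <<'E'
def rel(pos,yaw,st=None):
    """yaw: world angle of tool x, tool z straight down -> row numbers"""
    st=st or sense(); R0=R.from_quat(st['orientation']); 
    Rt=R.from_matrix(np.c_[[np.cos(yaw),np.sin(yaw),0],[np.sin(yaw),-np.cos(yaw),0],[0,0,-1]])
    w=(R0.inv()*Rt).as_rotvec(); d=R0.inv().apply(np.asarray(pos)-st['position'])*100
    x=R0.apply([1,0,0]); print('t',round(st['t'],2),'yaw now',round(np.arctan2(x[1],x[0]),4),'pos',st['position'].round(4),'w',round(st['width'],4),'F',st['contact_force'].round(1))
    print('ROW',w.round(3),d.round(2),'dist mm',round(np.linalg.norm(d)*10)); return w,d
E
python3 - <<'E'
from h import *
rel([.38,-.2,.25],0)
E
```

```text
t 0.15 yaw now 0.3698 pos [ 0.2259 -0.5825  0.2135] w 0.0909 F [0.6 0.4 0.4]
ROW [-0.001  0.     0.37 ] [ 28.2  -30.1   -3.62] dist mm 414
```

>>> {"fn": "play_rows", "kwargs": {"plan": [[0, 0, 0.37, 28.2, -30.1, -3.6, 9.1], [0, 0, 0.37, 28.2, -30.1, -3.6, 9.1], [0, 0, 0.37, 28.2, -30.1, -3.6, 9.1], [0, 0, 0.37, 28.2, -30.1, -3.6, 9.1], [0, 0, 0.37, 28.2, -30.1, -3.6, 9.1], [0, 0, 0.37, 28.2, -30.1, -3.6, 9.1], [0, 0, 0.37, 28.2, -30.1, -3.6, 9.1], [0, 0, 0.37, 28.2, -30.1, -3.6, 9.1], [0, 0, 0.37, 28.2, -30.1, -3.6, 9.1], [0, 0, 0.37, 28.2, -30.1, -3.6, 9.1]]}}

```text
t: 1.4
position: [0.3797, -0.2008, 0.2496]
orientation: [1.0, -0.001, -0.0, -0.0]
contact_force: [0.7, -0.1, 1.0]
width: 0.0909
```

Run:
```python
from h import *
grab('wrist','w1'); rel([.42,.06,.25],0)
```

```text
t 1.45 yaw now -0.0016 pos [ 0.3797 -0.2007  0.2496] w 0.0908 F [-0.3 -0.3  1. ]
ROW [-0.001  0.001 -0.002] [ 3.990e+00 -2.608e+01 -1.000e-02] dist mm 264
```

View pics/w1.png

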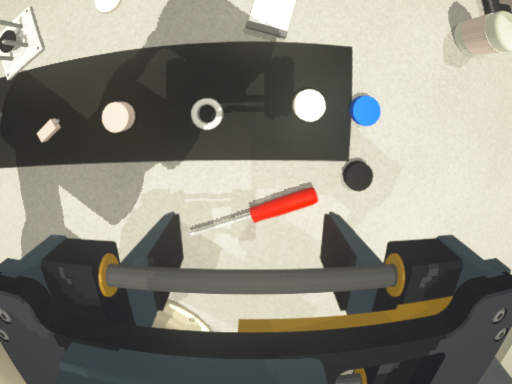

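Wrist view 1 shows thick (118,117), mid (310,105), ring (207,113), block (48,130), and the cradle, magazine and thin disc cut off at the top edge. I'll take a second view further forward.

>>> {"fn": "play_rows", "kwargs": {"plan": [[0, 0, 0, 8.5, -28, 0, 9.1], [0, 0, 0, 8.5, -28, 0, 9.1], [0, 0, 0, 8.5, -28, 0, 9.1], [0, 0, 0, 8.5, -28, 0, 9.1], [0, 0, 0, 8.5, -28, 0, 9.1], [0, 0, 0, 8.5, -28, 0, 9.1], [0, 0, 0, 8.5, -28, 0, 9.1], [0, 0, 0, 8.5, -28, 0, 9.1]]}}

```text
t: 2.45
position: [0.465, 0.0779, 0.2498]
orientation: [1.0, -0.002, -0.0, -0.0]
contact_force: [1.2, -0.1, 0.2]
width: 0.091
```

Run:
```python
from h import *
grab('wrist','w2'); rel([.42,.06,.25],0)
```

```text
t 2.5 yaw now -0.0034 pos [0.465  0.078  0.2499] w 0.0907 F [ 0.9  0.2 -0.5]
ROW [-0.001  0.001 -0.003] [-4.49  1.81 -0.01] dist mm 48
```

View pics/w2.png

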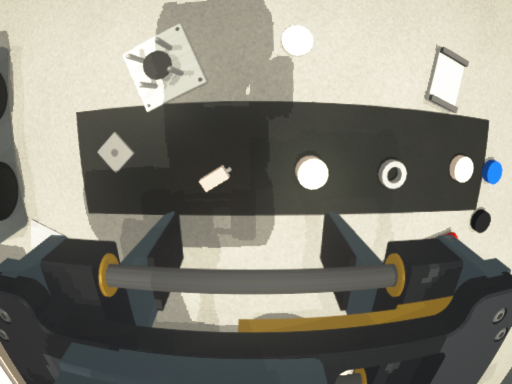

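Wrist view 2 shows everything: thin (297,41), thick (312,172), mid (461,168), block (215,178), magazine (165,68), cradle (447,79). I'll segment it now.

Run:
```python
from h import *
for tag in('w1','w2'):
    im,_=load(tag); hsv=cv2.cvtColor(im,cv2.COLOR_BGR2HSV)
    m=((hsv[...,2]>225)&(hsv[...,1]<60)).astype(np.uint8)
    m[205:]=0
    for c in cv2.findContours(m,cv2.RETR_EXTERNAL,cv2.CHAIN_APPROX_NONE)[0]:
        a=cv2.contourArea(c)
        if a>60: print(tag,a,cv2.minAreaRect(c), cv2.fitEllipse(c)[:2])
    cv2.imwrite(f'pics/{tag}m.png',m*255)
im,_=load('w2')
cv2.imwrite('pics/c4.png',cv2.resize(im[20:200,110:320],None,fx=3.6,fy=3.3,interpolation=cv2.INTER_CUBIC))
cv2.imwrite('pics/c5.png',cv2.resize(im[30:200,350:512],None,fx=3.5,fy=3.5,interpolation=cv2.INTER_CUBIC))
```

```text
w1 193.0 ((67.26444244384766, 200.0939483642578), (29.998266220092773, 13.708885192871094), 36.25383758544922) ((67.50303649902344, 198.01889038085938), (13.137056350708008, 27.72113037109375))
w1 663.5 ((11.0, 186.0), (36.0, 22.0), 90.0) ((9.676151275634766, 188.2538604736328), (22.020832061767578, 43.312400817871094))
w1 163.5 ((45.92308044433594, 130.38462829589844), (9.68648624420166, 20.852853775024414), 42.273685455322266) ((45.76618576049805, 130.36758422851562), (9.984874725341797, 22.845741271972656))
w1 81.5 ((212.8845977783203, 123.07691955566406), (6.656403064727783, 20.246559143066406), 56.3099365234375) ((212.9535369873047, 122.82279205322266), (6.495431423187256, 19.856117248535156))
w1 579.0 ((115.0, 116.5), (29.0, 26.0), 90.0) ((114.92450714111328, 116.78479766845703), (25.50298500061035, 29.013601303100586))
w1 742.5 ((309.5, 105.5), (31.0, 31.0), 90.0) ((309.1946105957031, 104.97505187988281), (30.531145095825195, 31.036684036254883))
w1 357.0 ((504.0, 32.0), (36.0, 14.0), 90.0) ((504.6631164550781, 31.19777488708496), (13.481060981750488, 35.39466857910156))
w1 10
[... 1280 characters left out ...]

w2 179.0 ((187.39175415039062, 62.381446838378906), (15.839400291442871, 15.43326187133789), 66.03751373291016) ((188.12155151367188, 61.82856750488281), (15.470630645751953, 16.209266662597656))
w2 62.5 ((180.8000030517578, 50.60000228881836), (5.366563320159912, 17.8885440826416), 63.43495178222656) ((181.21450805664062, 50.32426834106445), (5.621785640716553, 19.5848388671875))
w2 23219.0 ((387.5, 102.0), (204.0, 247.0), 90.0) ((406.4366149902344, 75.79423522949219), (161.48072814941406, 282.0782470703125))
w2 17844.5 ((110.49998474121094, 101.99998474121094), (180.99996948242188, 203.99996948242188), -0.0) ((89.65027618408203, 86.19465637207031), (154.6678466796875, 209.62188720703125))
```

View pics/c4.png

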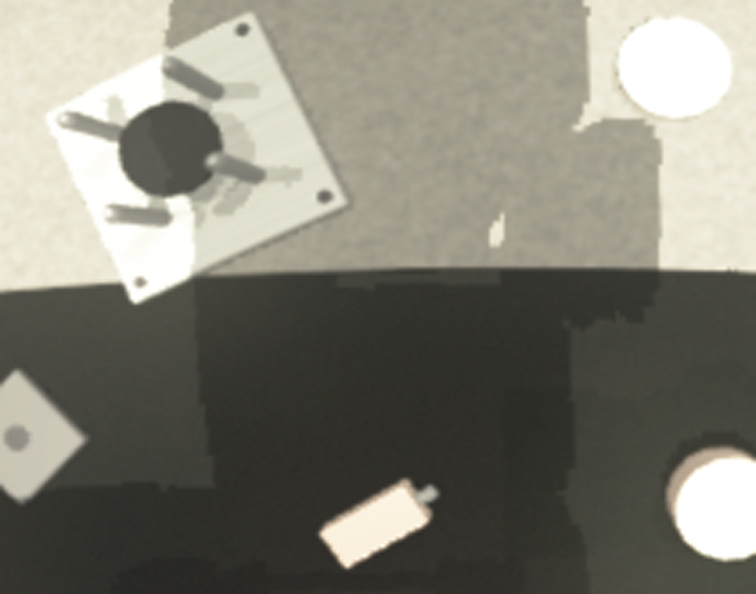

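View pics/c5.png

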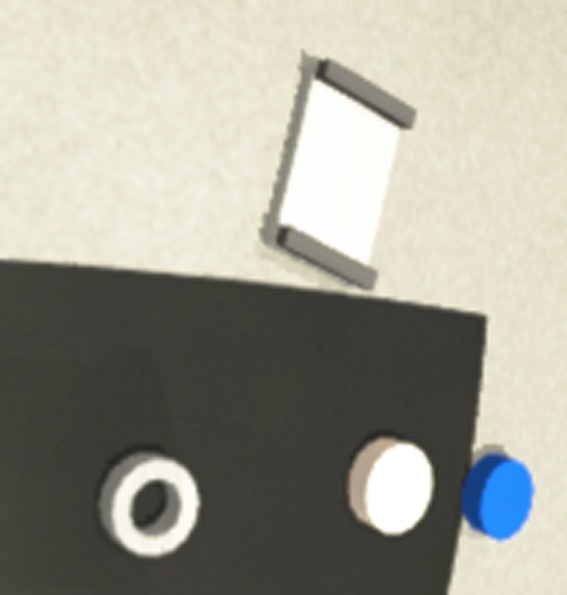

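View pics/w2m.png

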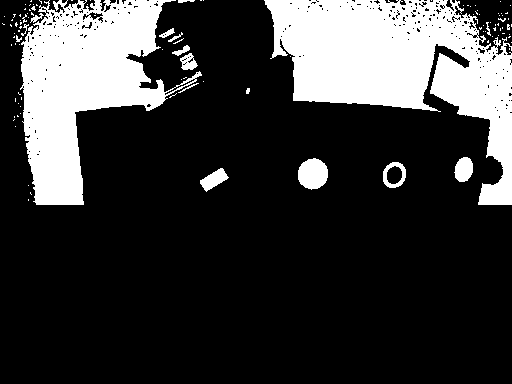

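Run:
```python
from h import *
w1,s1=load('w1'); w2,s2=load('w2')
# top faces on each view
def blobs(im,thr,box,sat=80,inv=False):
    x0,y0,x1,y1=box; c=im[y0:y1,x0:x1]; h=cv2.cvtColor(c,cv2.COLOR_BGR2HSV)
    m=((h[...,2]>thr)&(h[...,1]<sat)).astype(np.uint8)
    cs=max(cv2.findContours(m,cv2.RETR_EXTERNAL,cv2.CHAIN_APPROX_NONE)[0],key=cv2.contourArea)
    return cs.reshape(-1,2)+[x0,y0]
sc=cv2.imread('pics/scene0.png'); sd=cv2.imread('pics/side0.png')
C={}
for nm,bx in dict(thick=(240,165,285,205),mid=(130,200,175,235),thin=(280,232,318,268),block=(300,158,326,185)).items():
    p=blobs(sc,225,bx); C['scene',nm]=p; print('scene',nm,p.min(0),p.max(0))
for nm,bx in dict(thick=(266,205,296,232),mid=(290,160,318,180),thin=(195,200,228,220),block=(255,243,276,265)).items():
    p=blobs(sd,215,bx); C['side',nm]=p; print('side',nm,p.min(0),p.max(0))
for nm,bx in dict(thick=(90,95,145,140),mid=(285,80,335,130),block=(30,110,68,150)).items():
    p=blobs(w1,225,bx); C['w1',nm]=p; print('w1',nm,p.min(0),p.max(0))
for nm,bx in dict(thick=(285,150,340,195),mid=(440,150,481,188),block=(190,160,240,200)).items():
    p=blobs(w2,225,bx); C['w2',nm]=p; print('w2',nm,p.min(0),p.max(0))
p=blobs(w2,249,(276,22,318,60),sat=14); C['w2','thin']=p; print('w2 thin',p.min(0),p.max(0))
name={'scene':'scene','side':'side','w1':'wrist','w2':'wrist'}; st={'w1':s1,'w2':s2,'scene':None,'side':None}
for nm,h in dict(thick=.026,mid=.017,thin=.008,block=.016).items():
    V=[]
    for k in C:
        if k[1]==nm:
            q=plane(name[k[0]],C[k],h,st[k[0]])[:,:2].astype(np.float32)
            if nm!='block':
                (x,y),r=cv2.minEnclosingCircle(q); e=cv2.fitEllipse(q*1000); print(nm,k[0],'ell',np.round(e[0],1),np.round(e[1],1))
                # center of top back to px
                c=proj(name[k[0]],[e[0][0]/1000,e[0][1]/1000,h],st[k[0]])[0]
            else:
                e=cv2.minAreaRect(q*1000); print(nm,k[0],np.round(e[0],1),np.round(e[1],1),e[2]); c=proj(name[k[0]],[e[0][0]/1000,e[0][1]/1000,h],st[k[0]])[0]
            V.append((name[k[0]],c,st[k[0]]))
    print(nm,'TRI all',*tri(*V)); 
    W=[v for v in V if v[0]=='wrist']
    if len(W)>1: print(nm,'TRI wrist',*tri(*W))
mag=np.array([(180.3,23.6),(206.7,81.5),(147.5,112.1),(123.1,56.1)])
M=plane('wrist',mag,.01,s2); print('mag',M.round(4),M.mean(0),np.linalg.norm(M-np.roll(M,1,0),axis=1), [np.degrees(np.arctan2(*(b-a)[1::-1])) for a,b in zip(M,np.roll(M,-1,0))])
```

```text
scene thick [255 177] [271 190]
scene mid [143 209] [161 223]
scene thin [289 242] [308 258]
scene block [308 165] [320 175]
side thick [273 211] [288 219]
side mid [298 167] [310 172]
side thin [203 205] [218 214]
side block [261 247] [270 258]
w1 thick [102 102] [128 131]
w1 mid [294  90] [325 121]
w1 block [ 37 120] [ 54 140]
w2 thick [298 158] [327 189]
w2 mid [454 157] [472 181]
w2 block [200 168] [228 191]
w2 thin [282  25] [312  55]
thick scene ell [451.6  -7.5] [36.6 40.8]
thick side ell [449.4  -5.4] [36.2 38.8]
thick w1 ell [451.   -8.2] [41.2 41.7]
thick w2 ell [451.4  -7.3] [42.1 43. ]
thick TRI all [ 0.45062945 -0.00745143  0.02448019] [np.float64(0.309644191856078), np.float64(0.6610042096994899), np.float64(0.3326127578389452), np.float64(0.43246073223267223)]
thick TRI wrist [ 0.45102908 -0.00755682  0.02473925] [np.float64(0.06464776359294866), np.float64(0.06464776359289286)]
mid scene ell [ 460.1 -280. ] [38.8 40.5]
mid side ell [ 458.5 -278.5] [34.9 40.6]
mid w1 ell [ 460.5 -279.6] [42.4 42.7]
mid w2 ell [ 461.  -279.4] [42.  42.4]
mid TRI all [ 0.45993245 -0.2800
[... 658 characters left out ...]
 130.7] [17.9 39. ] 32.340599060058594
block w2 [441.  131.4] [18.3 39.3] 30.98369789123535
block TRI all [0.44026468 0.13132118 0.01476298] [np.float64(0.47817467777171785), np.float64(0.34235577293210145), np.float64(0.30178391869713045), np.float64(0.507031850363119)]
block TRI wrist [0.44049778 0.13167063 0.01468473] [np.float64(0.17348792492945897), np.float64(0.17348792492957119)]
mag [[0.6638 0.1752 0.01  ]
 [0.5779 0.1382 0.01  ]
 [0.5393 0.2251 0.01  ]
 [0.6248 0.2614 0.01  ]] [0.60146522 0.19996656 0.01      ] [0.09461402 0.09354435 0.09508054 0.0929553 ] [np.float64(-156.67219552814828), np.float64(113.96711594456578), np.float64(23.03501579510651), np.float64(-65.67224213206043)]
```

The measurements agree across views: tops at about 25, 16.5, 7.5 and 15 mm against 26, 17, 8 and 16 in the text, and disc diameters of about 42–43 mm. The fit between fingers and rods is tight, so I'll take a closer look at the magazine.

Run:
```python
from h import *
rel([.55,.177,.19],0.412); print(sense()['joints'].round(3))
```

```text
t 2.5 yaw now -0.0034 pos [0.465  0.078  0.2499] w 0.0907 F [ 0.9  0.2 -0.5]
ROW [-0.001  0.001 -0.415] [ 8.47 -9.92  5.99] dist mm 144
[3.900e-02 2.380e-01 1.656e+00 1.000e-03 1.248e+00 1.613e+00]
```

>>> {"fn": "play_rows", "kwargs": {"plan": [[0, 0, -0.415, 8.5, -9.9, 6, 9.1], [0, 0, -0.415, 8.5, -9.9, 6, 9.1], [0, 0, -0.415, 8.5, -9.9, 6, 9.1], [0, 0, -0.415, 8.5, -9.9, 6, 9.1], [0, 0, -0.415, 8.5, -9.9, 6, 9.1], [0, 0, -0.415, 8.5, -9.9, 6, 9.1]]}}

```text
t: 3.25
position: [0.5501, 0.1758, 0.1908]
orientation: [0.979, 0.203, 0.0, -0.0]
contact_force: [-0.0, 0.3, 0.2]
width: 0.091
```

Run:
```python
from h import *
im,s=grab('wrist','w3'); print(s['position'],s['t'])
c=proj('wrist',[.6015,.2,.03],s)[0]; print(c)
x,y=int(c[0]),int(c[1]); print(x-75,max(y-75,0))
cv2.imwrite('pics/c6.png',cv2.resize(im[max(y-75,0):y+75,x-75:x+75],None,fx=4,fy=4,interpolation=cv2.INTER_CUBIC))
```

```text
[0.55010535 0.17581555 0.19079523] 3.25
[249.43875989 126.03554504]
174 51
```

View pics/c6.png

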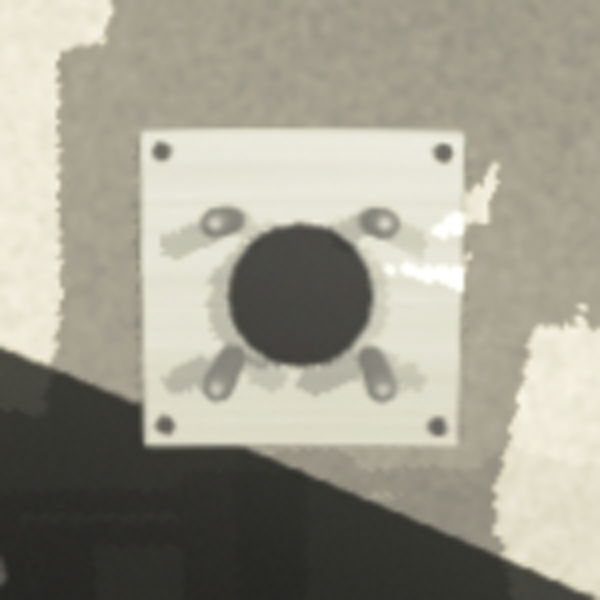

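View pics/w3.png

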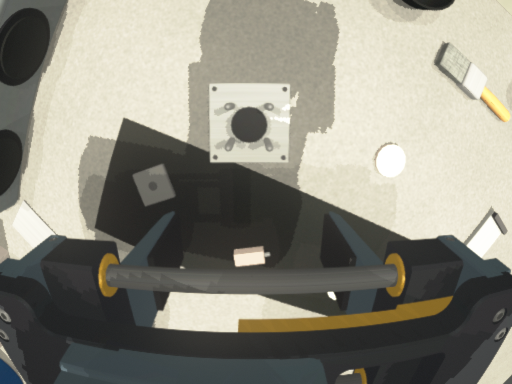

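The close crop shows the magazine nearly square to the picture. Plate corners are at about (142,131) (463,131) (457,444) (145,445), with the rods and the black follower inside.

Run:
```python
from h import *
im,s=load('w3')
f=lambda P:(np.array(P,float)+.5)/4-.5+[174,51]
# refine by dark/bright corner: holes centroid
g=cv2.cvtColor(im,cv2.COLOR_BGR2GRAY)
H=[]
for p in f([(162,152),(443,152),(437,426),(165,425)]):
    x,y=np.round(p).astype(int); w=g[y-4:y+5,x-4:x+5].astype(float); wt=np.clip(np.percentile(w,70)-w-20,0,None)
    yy,xx=np.mgrid[y-4:y+5,x-4:x+5]; H.append([(xx*wt).sum()/wt.sum(),(yy*wt).sum()/wt.sum()])
def rep(n,P,z):
    M=plane('wrist',P,z,s)[:,:2]; d=np.roll(M,-1,0)-M; a=np.degrees(np.arctan2(d[:,1],d[:,0]))%90
    print(n,'centre',M.mean(0).round(4),'sides',np.linalg.norm(d,axis=1).round(4),'ang',a.round(2),a.mean().round(2))
rep('holes',np.array(H),.01)
rep('corners',f([(142,131),(463,131),(457,444),(145,445)]),.01)
rep('rodtops',f([(220,219),(384,220),(380,390),(219,390)]),.070)
m=(g[80:170,200:300]<95).astype(np.uint8)
c=max(cv2.findContours(m[25:70,20:80].copy(),1,cv2.CHAIN_APPROX_NONE)[0],key=cv2.contourArea).reshape(-1,2)+[220,105]
e=cv2.fitEllipse(c.astype(np.float32)); print('foll px',e)
for z in(.033,.036,.039):
    q=plane('wrist',c,z,s)[:,:2]*1000; print(z,cv2.fitEllipse(q.astype(np.float32)))
```

```text
holes centre [0.6033 0.2015] sides [0.0821 0.0821 0.0821 0.0822] ang [23.09 23.23 23.19 23.24] 23.19
corners centre [0.6035 0.2016] sides [0.0936 0.094  0.0946 0.0945] ang [23.41 23.47 23.68 22.88] 23.36
rodtops centre [0.6037 0.2013] sides [0.0397 0.0421 0.0399 0.0424] ang [23.08 22.71 23.47 22.5 ] 22.94
foll px ((248.6407012939453, 124.46752166748047), (33.66093826293945, 33.921390533447266), 81.2654800415039)
0.033 ((602.9074096679688, 201.55580139160156), (37.321510314941406, 37.490447998046875), 97.90020751953125)
0.036 ((603.1329956054688, 201.62181091308594), (36.98080062866211, 37.148197174072266), 97.90254211425781)
0.039 ((603.3585205078125, 201.68783569335938), (36.64009475708008, 36.80595016479492), 97.9006576538086)
```

The magazine measures (0.6034, 0.2015) at 23.2° here. View w2 was about 2 mm off from that. I'll check the hand-eye calibration against the visible fingertips, then go for the thick disc.

Run:
```python
from h import *
im,s=load('w3')
Rt=R.from_quat(s['orientation'])
P=[(x,y,z) for y in(-.0455,.0455) for x in(.016,-.016) for z in (0,-.03)]
for p in P: print(p,proj('wrist',s['position']+Rt.apply(p),s)[0].round(1))
cv2.imwrite('pics/c7.png',cv2.resize(im[195:300,130:370],None,fx=3.3,fy=3.3,interpolation=cv2.INTER_CUBIC))
rel([.451,-.0075,.06],0.405)
```

```text
(0.016, -0.0455, 0) [178.3 213.9]
(0.016, -0.0455, -0.03) [165.9 234.4]
(-0.016, -0.0455, 0) [182.8 258. ]
(-0.016, -0.0455, -0.03) [172.6 283.2]
(0.016, 0.0455, 0) [322.7 214. ]
(0.016, 0.0455, -0.03) [334.8 234.5]
(-0.016, 0.0455, 0) [318.2 258.1]
(-0.016, 0.0455, -0.03) [328.2 283.4]
t 3.3 yaw now 0.41 pos [0.5502 0.176  0.1907] w 0.0907 F [ 0.6  0.9 -0. ]
ROW [-0.001 -0.001  0.005] [-16.42  12.88  13.05] dist mm 246
```

View pics/c7.png

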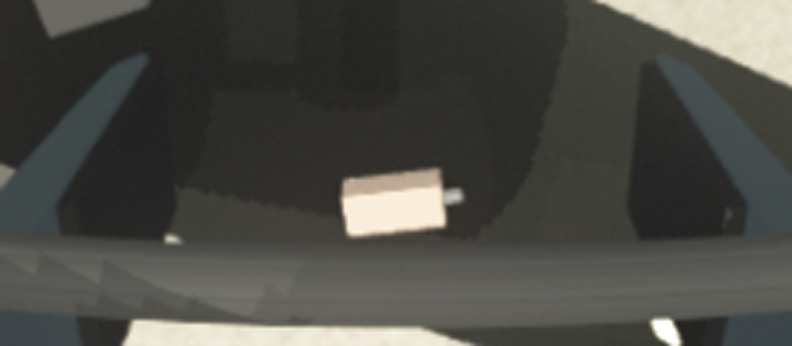

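Fingertips are within about 1 px of the prediction, so the hand-eye calibration is good. I'll hover over the thick disc.

>>> {"fn": "play_rows", "kwargs": {"plan": [[0, 0, 0.0, -16.4, 12.9, 13, 7], [0, 0, 0.0, -16.4, 12.9, 13, 7], [0, 0, 0.0, -16.4, 12.9, 13, 7], [0, 0, 0.0, -16.4, 12.9, 13, 7], [0, 0, 0.0, -16.4, 12.9, 13, 7], [0, 0, 0.0, -16.4, 12.9, 13, 7], [0, 0, 0.0, -16.4, 12.9, 13, 7]]}}

```text
t: 4.18
position: [0.4523, -0.0071, 0.0613]
orientation: [0.979, 0.204, 0.001, -0.0]
contact_force: [0.5, -0.7, -0.6]
width: 0.0701
```

Run:
```python
from h import *
im,s=grab('wrist','w4'); 
h=cv2.cvtColor(im,cv2.COLOR_BGR2HSV); m=((h[...,2]>200)&(h[...,1]<80)).astype(np.uint8); m[:200]=0;m[262:]=0;m[:,:185]=0;m[:,315:]=0
c=max(cv2.findContours(m,1,cv2.CHAIN_APPROX_NONE)[0],key=cv2.contourArea).reshape(-1,2); print(c.min(0),c.max(0))
q=plane('wrist',c,.026,s)[:,:2]*1000; print(cv2.fitEllipse(q.astype(np.float32)))
cv2.imwrite('pics/c8.png',cv2.resize(im[150:300,130:370],None,fx=3.3,fy=3.3,interpolation=cv2.INTER_CUBIC))
rel([.451,-.0075,.012],0.405)
```

```text
[223 200] [279 244]
((449.2561950683594, -8.51202392578125), (37.76409912109375, 43.74115753173828), 24.39832878112793)
t 4.22 yaw now 0.4112 pos [ 0.4522 -0.007   0.0612] w 0.0698 F [-0.3  0.1 -0.1]
ROW [ 0.    -0.002  0.006] [-0.14 -0.    4.92] dist mm 49
```

View pics/c8.png

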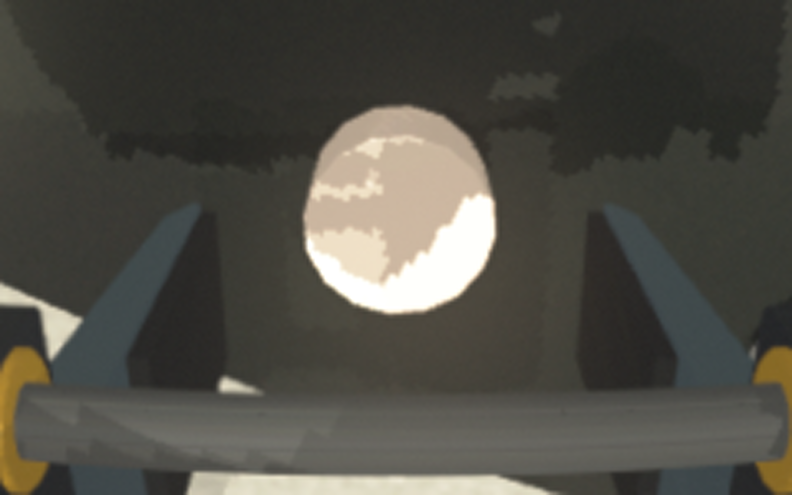

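The disc sits centred between the fingers, with its top face at about px (251,218). I'll descend and grip.

Run:
```python
from h import *
im,s=load('w4'); print(proj('wrist',[.451,-.0075,.026],s), plane('wrist',[(250.8,217.9)],.026,s))
```

```text
[[250.37517083 218.62741461]] [[ 0.45166865 -0.00755605  0.026     ]]
```

>>> {"fn": "play_rows", "kwargs": {"plan": [[0, 0, 0, -0.1, 0, 4.9, 7], [0, 0, 0, -0.1, 0, 4.9, 7], [0, 0, 0, -0.1, 0, 4.9, 7], [0, 0, 0, -0.1, 0, 4.9, 3], [0, 0, 0, -0.1, 0, 4.9, 3], [0, 0, 0, -0.1, 0, 4.9, 3], [0, 0, 0, -0.1, 0, 4.9, 3], [0, 0, 0, -0.1, 0, 4.9, 3]]}}

```text
t: 5.22
position: [0.4517, -0.0074, 0.0127]
orientation: [0.979, 0.204, 0.002, -0.0]
contact_force: [-1.1, 0.2, 10.7]
width: 0.0424
```

>>> {"fn": "play_rows", "kwargs": {"plan": [[0, 0, 0, 0, 0, -11, 3], [0, 0, 0, 0, 0, -11, 3], [0, 0, 0, 0, 0, -11, 3], [0, 0, 0, 0, 0, -11, 3]]}}

```text
t: 5.72
position: [0.451, -0.0074, 0.1224]
orientation: [0.979, 0.204, 0.001, -0.0]
contact_force: [-0.7, 0.5, -1.6]
width: 0.042
```

Run:
```python
from h import *
rel([.6034,.2015,.115],0.405)
```

```text
t 5.72 yaw now 0.411 pos [ 0.451  -0.0074  0.1224] w 0.042 F [-0.7  0.5 -1.6]
ROW [ 0.    -0.003  0.006] [ 22.32 -13.07   0.8 ] dist mm 259
```

>>> {"fn": "play_rows", "kwargs": {"plan": [[0, 0, 0.006, 22.3, -13.1, 0.8, 3], [0, 0, 0.006, 22.3, -13.1, 0.8, 3], [0, 0, 0.006, 22.3, -13.1, 0.8, 3], [0, 0, 0.006, 22.3, -13.1, 0.8, 3], [0, 0, 0.006, 22.3, -13.1, 0.8, 3], [0, 0, 0.006, 22.3, -13.1, 0.8, 3], [0, 0, 0.006, 22.3, -13.1, 0.8, 3], [0, 0, 0.006, 22.3, -13.1, 0.8, 3]]}}

```text
t: 6.72
position: [0.6026, 0.2006, 0.115]
orientation: [0.98, 0.201, 0.001, 0.0]
contact_force: [-0.3, 0.9, -1.2]
width: 0.0417
```

Run:
```python
from h import *
im,s=grab('wrist','w5'); rel([.6034,.2015,.115],0.405)
print(proj('wrist',[.6034,.2015,.01],s))
c,sn=np.cos(.405),np.sin(.405)
print(proj('wrist',[[.6034+.0205*(a*c-b*sn),.2015+.0205*(a*sn+b*c),.072] for a in(1,-1) for b in (1,-1)],s))
cv2.imwrite('pics/c9.png',cv2.resize(im[150:300,130:370],None,fx=3.3,fy=3.3,interpolation=cv2.INTER_CUBIC))
cv2.imwrite('pics/c10.png',cv2.resize(camera('side')[180:320,120:280],None,fx=4,fy=4,interpolation=cv2.INTER_CUBIC))
```

```text
t 6.78 yaw now 0.404 pos [0.6027 0.2008 0.1151] w 0.0425 F [ 0.5  0.  -1.5]
ROW [ 0.    -0.003 -0.001] [ 0.09 -0.04  0.01] dist mm 1
[[250.23503255 188.6637922 ]]
[[222.6691242  186.29021867]
 [277.22621721 186.25821443]
 [224.35922867 235.64183372]
 [275.74087701 235.63456641]]
```

View pics/c9.png

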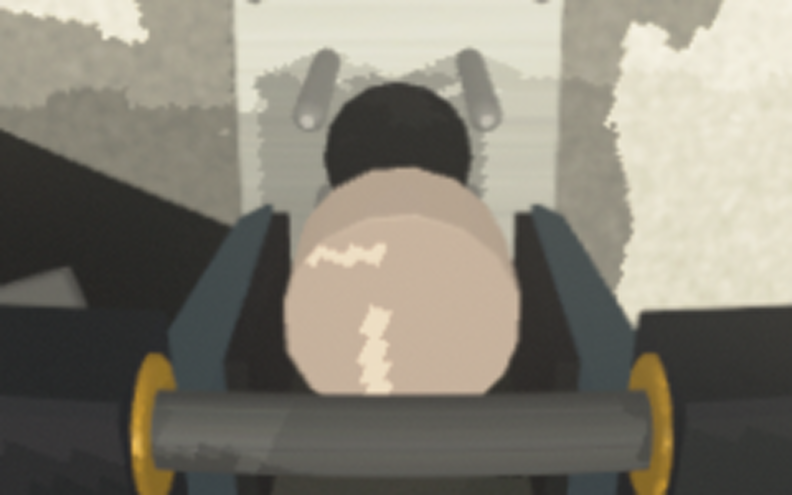

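View pics/c10.png

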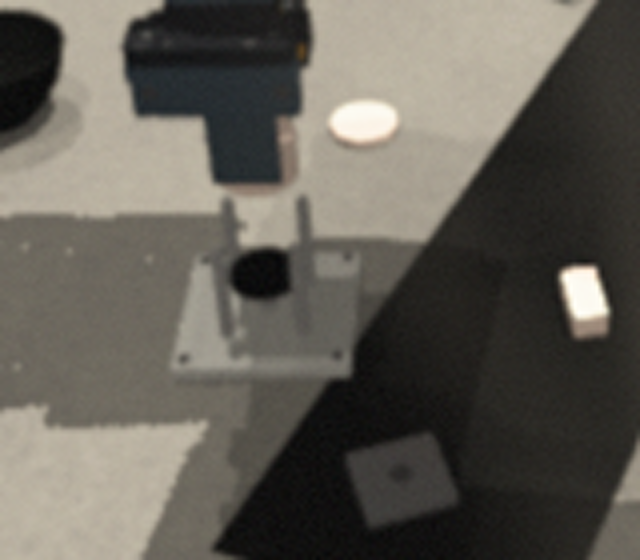

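The held disc is centred, and the rod tips are at px (223,186) and (277,186) where (222.7,186.3) and (277.2,186.3) were predicted, so the target is confirmed. I'll lower it in stages.

>>> {"fn": "play_rows", "kwargs": {"plan": [[0, 0, 0, 0.09, -0.04, 2, 3], [0, 0, 0, 0.09, -0.04, 4.5, 3], [0, 0, 0, 0.09, -0.04, 4.5, 3], [0, 0, 0, 0.09, -0.04, 4.5, 3]]}}

```text
t: 7.32
position: [0.6041, 0.2017, 0.0711]
orientation: [0.98, 0.201, 0.002, -0.0]
contact_force: [-0.1, 0.5, -1.1]
width: 0.0422
```

Run:
```python
from h import *
rel([.6034,.2015,.054],0.405)
```

```text
t 7.33 yaw now 0.4039 pos [0.6041 0.2017 0.0711] w 0.0422 F [-0.1  0.5 -1.1]
ROW [ 0.001 -0.004 -0.001] [-0.08 -0.01  1.71] dist mm 17
```

>>> {"fn": "play_rows", "kwargs": {"plan": [[0, -0.003, 0, -0.08, 0, 0.8, 3], [0, -0.003, 0, -0.08, 0, 1.7, 3], [0, -0.003, 0, -0.08, 0, 1.7, 3], [0, -0.003, 0, -0.08, 0, 1.9, 3], [0, -0.003, 0, -0.08, 0, 1.9, 3]]}}

```text
t: 7.95
position: [0.6035, 0.2014, 0.052]
orientation: [0.98, 0.201, 0.0, 0.0]
contact_force: [0.1, -0.1, -1.5]
width: 0.0422
```

No side contact. I'll keep going down onto the follower and push with the disc held.

>>> {"fn": "play_rows", "kwargs": {"plan": [[0, 0, 0, 0, 0, 0.5, 3], [0, 0, 0, 0, 0, 0.8, 3], [0, 0, 0, 0, 0, 1.1, 3], [0, 0, 0, 0, 0, 1.4, 3], [0, 0, 0, 0, 0, 1.4, 3]]}}

```text
t: 8.57
position: [0.6034, 0.2013, 0.0377]
orientation: [0.98, 0.201, 0.0, 0.0]
contact_force: [0.9, 0.1, -0.1]
width: 0.0423
```

>>> {"fn": "play_rows", "kwargs": {"plan": [[0, 0, 0, 0, 0, 0.3, 3], [0, 0, 0, 0, 0, 0.6, 3], [0, 0, 0, 0, 0, 0.9, 3], [0, 0, 0, 0, 0, 1.1, 3], [0, 0, 0, 0, 0, 1.1, 3]]}}

```text
t: 9.2
position: [0.6035, 0.2014, 0.0275]
orientation: [0.98, 0.201, 0.001, 0.0]
contact_force: [-5.4, -1.6, 18.1]
width: 0.0422
```

It bottomed with 18 N at TCP 27.5 mm, where 27.7 was expected. I'll release and rise, then press with shut fingers to verify.

>>> {"fn": "play_rows", "kwargs": {"plan": [[0, 0, 0, 0, 0, -0.05, 5.6], [0, 0, 0, 0, 0, -0.05, 5.6], [0, 0, 0, 0, 0, -0.05, 5.6], [0, 0, 0, 0, 0, -5, 5.6], [0, 0, 0, 0, 0, -9, 5.6], [0, 0, 0, 0, 0, -9, 5.6], [0, 0, 0, 0, 0, -9, 5.6]]}}

```text
t: 10.07
position: [0.603, 0.2013, 0.1169]
orientation: [0.98, 0.201, 0.0, 0.0]
contact_force: [-0.7, 1.2, -0.3]
width: 0.0559
```

Run:
```python
from h import *
im,s=grab('wrist','w6'); rel([.4606,-.2795,.06],0.405)
cv2.imwrite('pics/c11.png',cv2.resize(im[150:300,130:370],None,fx=3.3,fy=3.3,interpolation=cv2.INTER_CUBIC))
cv2.imwrite('pics/c12.png',cv2.resize(camera('side')[180:320,120:280],None,fx=4,fy=4,interpolation=cv2.INTER_CUBIC))
```

```text
t 10.12 yaw now 0.404 pos [0.6027 0.2012 0.1164] w 0.0562 F [-0.4 -0.4  0.4]
ROW [ 0.     0.001 -0.001] [-31.96  38.62   5.68] dist mm 504
```

View pics/c11.png

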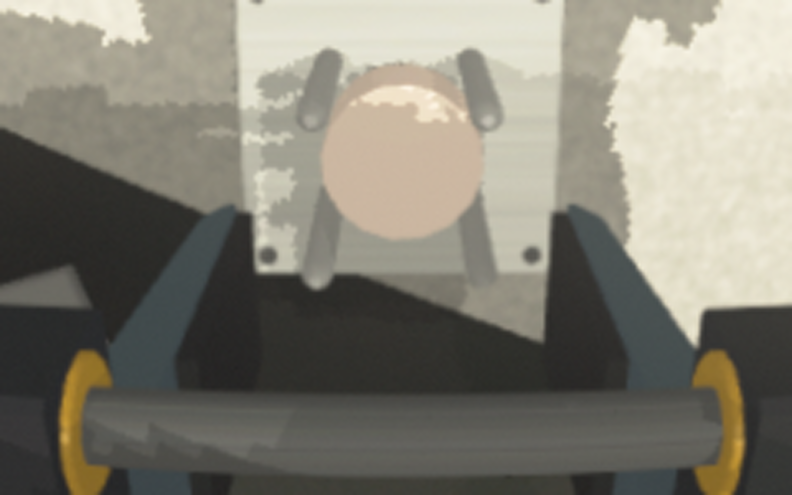

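View pics/c12.png

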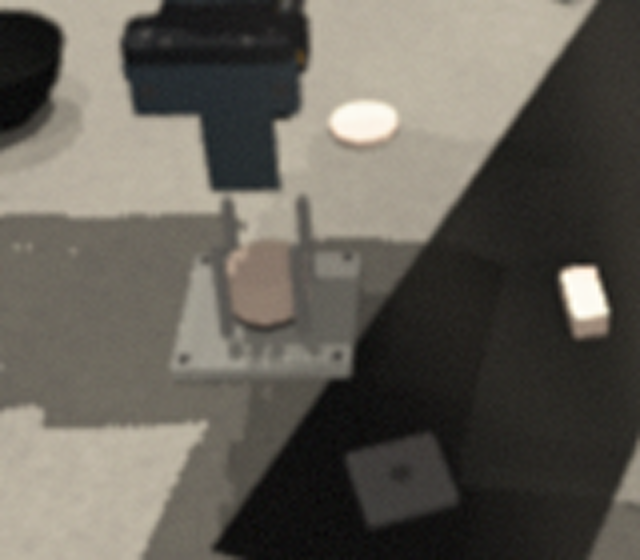

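The thick disc is seated between the rods. Now the mid disc.

>>> {"fn": "play_rows", "kwargs": {"plan": [[0, 0, 0, -32, 38.6, 5.7, 7], [0, 0, 0, -32, 38.6, 5.7, 7], [0, 0, 0, -32, 38.6, 5.7, 7], [0, 0, 0, -32, 38.6, 5.7, 7], [0, 0, 0, -32, 38.6, 5.7, 7], [0, 0, 0, -32, 38.6, 5.7, 7], [0, 0, 0, -32, 38.6, 5.7, 7], [0, 0, 0, -32, 38.6, 5.7, 7], [0, 0, 0, -32, 38.6, 5.7, 7], [0, 0, 0, -32, 38.6, 5.7, 7], [0, 0, 0, -32, 38.6, 5.7, 7]]}}

```text
t: 11.55
position: [0.4602, -0.2782, 0.0595]
orientation: [0.98, 0.201, -0.001, -0.0]
contact_force: [0.6, 0.9, -0.7]
width: 0.0698
```

Run:
```python
from h import *
im,s=grab('wrist','w7'); rel([.4606,-.2795,.005],0.405)
print(proj('wrist',[.4606,-.2795,.017],s))
cv2.imwrite('pics/c13.png',cv2.resize(im[150:300,130:370],None,fx=3.3,fy=3.3,interpolation=cv2.INTER_CUBIC))
```

```text
t 11.6 yaw now 0.4056 pos [ 0.4603 -0.2782  0.0596] w 0.07 F [-0.1 -0.2 -0.6]
ROW [-0.     0.001  0.001] [-0.02  0.13  5.46] dist mm 55
[[252.43994433 213.33795989]]
```

View pics/c13.png

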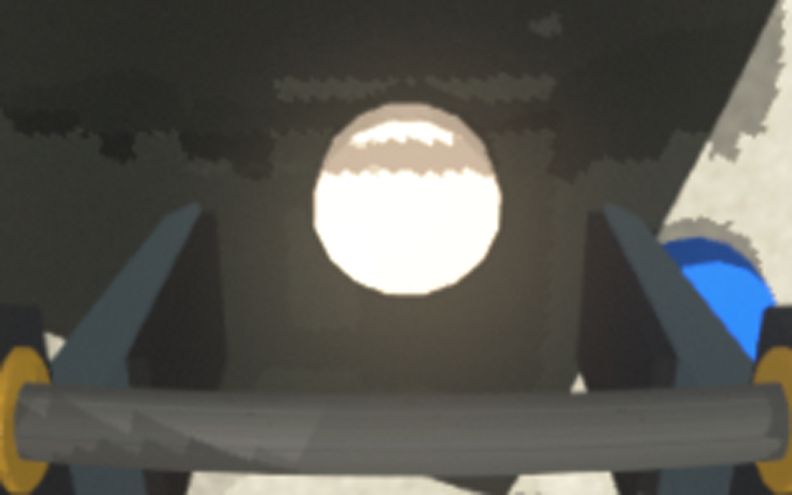

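The mid disc is centred at about px (253,213), as predicted. The blue decoy stays clear of the right finger, and I'll narrow the opening to 6 cm to be safe.

>>> {"fn": "play_rows", "kwargs": {"plan": [[0, 0, 0, 0, 0.13, 1, 6], [0, 0, 0, 0, 0.13, 3.5, 6], [0, 0, 0, 0, 0.13, 5.4, 6], [0, 0, 0, 0, 0.13, 5.4, 6], [0, 0, 0, 0, 0.13, 5.4, 3], [0, 0, 0, 0, 0.13, 5.4, 3], [0, 0, 0, 0, 0.13, 5.4, 3], [0, 0, 0, 0, 0.13, 5.4, 3]]}}

```text
t: 12.6
position: [0.4612, -0.2796, 0.0063]
orientation: [0.98, 0.201, -0.0, 0.0]
contact_force: [0.1, 2.1, 6.9]
width: 0.042
```

>>> {"fn": "play_rows", "kwargs": {"plan": [[0, 0, 0, 0, 0, -11, 3], [0, 0, 0, 0, 0, -11, 3], [0, 0, 0, 0, 0, -11, 3], [0, 0, 0, 0, 0, -11, 3]]}}

```text
t: 13.1
position: [0.4609, -0.2793, 0.116]
orientation: [0.98, 0.201, -0.0, 0.0]
contact_force: [0.1, -0.8, -0.5]
width: 0.042
```

Run:
```python
from h import *
rel([.6034,.2015,.115],0.405)
```

```text
t 13.1 yaw now 0.4055 pos [ 0.4609 -0.2793  0.116 ] w 0.042 F [ 0.1 -0.8 -0.5]
ROW [0.001 0.001 0.001] [ 32.06 -38.56   0.05] dist mm 501
```

>>> {"fn": "play_rows", "kwargs": {"plan": [[0, 0, 0, 32.1, -38.6, 0, 3], [0, 0, 0, 32.1, -38.6, 0, 3], [0, 0, 0, 32.1, -38.6, 0, 3], [0, 0, 0, 32.1, -38.6, 0, 3], [0, 0, 0, 32.1, -38.6, 0, 3], [0, 0, 0, 32.1, -38.6, 0, 3], [0, 0, 0, 32.1, -38.6, 0, 3], [0, 0, 0, 32.1, -38.6, 0, 3], [0, 0, 0, 32.1, -38.6, 0, 3], [0, 0, 0, 32.1, -38.6, 0, 3], [0, 0, 0, 32.1, -38.6, 0, 3], [0, 0, 0, 32.1, -38.6, 0, 3]]}}

```text
t: 14.6
position: [0.6034, 0.2009, 0.1154]
orientation: [0.98, 0.201, -0.001, 0.0]
contact_force: [0.2, 0.3, -0.1]
width: 0.0422
```

Run:
```python
from h import *
im,s=grab('wrist','w8'); rel([.6034,.2015,.064],0.405)
c,sn=np.cos(.405),np.sin(.405)
print(proj('wrist',[[.6034+.0205*(a*c-b*sn),.2015+.0205*(a*sn+b*c),.072] for a in(1,) for b in (1,-1)],s))
cv2.imwrite('pics/c14.png',cv2.resize(im[150:300,130:370],None,fx=3.3,fy=3.3,interpolation=cv2.INTER_CUBIC))
```

```text
t 14.65 yaw now 0.4042 pos [0.6035 0.2011 0.1155] w 0.0417 F [-0.   0.1 -0.8]
ROW [ 0.001  0.001 -0.001] [ 0.01 -0.05  5.15] dist mm 51
[[222.59084643 187.13594196]
 [277.01785208 187.11093423]]
```

View pics/c14.png

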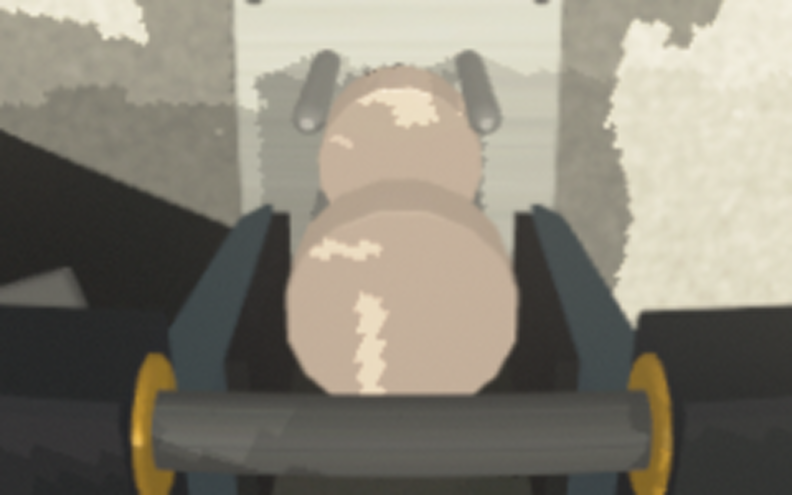

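The held mid disc is centred and the rod tips are where predicted. I'll lower it.

>>> {"fn": "play_rows", "kwargs": {"plan": [[0, 0, 0, 0.01, -0.05, 2.5, 3], [0, 0, 0, 0.01, -0.05, 5, 3], [0, 0, 0, 0.01, -0.05, 5, 3], [0, 0, 0, 0.01, -0.05, 5.8, 3], [0, 0, 0, 0.01, -0.05, 6.4, 3], [0, 0, 0, 0.01, -0.05, 6.7, 3], [0, 0, 0, 0.01, -0.05, 6.7, 3]]}}

```text
t: 15.52
position: [0.6034, 0.2015, 0.0485]
orientation: [0.98, 0.201, -0.001, 0.0]
contact_force: [0.9, 0.2, -1.1]
width: 0.0417
```

>>> {"fn": "play_rows", "kwargs": {"plan": [[0, 0, 0, 0, 0, 0.1, 3], [0, 0, 0, 0, 0, 0.2, 3], [0, 0, 0, 0, 0, 0.2, 3]]}}

```text
t: 15.9
position: [0.6036, 0.2016, 0.0472]
orientation: [0.98, 0.201, -0.0, 0.0]
contact_force: [-1.8, -0.3, 9.2]
width: 0.0419
```

It touches at TCP 47.2 mm, where 47.3 was expected. I'll release, rise and go to the thin disc.

>>> {"fn": "play_rows", "kwargs": {"plan": [[0, 0, 0, 0, 0, 0, 5.6], [0, 0, 0, 0, 0, 0, 5.6], [0, 0, 0, 0, 0, 0, 5.6], [0, 0, 0, 0, 0, -4, 5.6], [0, 0, 0, 0, 0, -7, 5.6], [0, 0, 0, 0, 0, -7, 5.6], [0, 0, 0, 0, 0, -7, 5.6]]}}

```text
t: 16.77
position: [0.6033, 0.2016, 0.1166]
orientation: [0.98, 0.201, -0.0, 0.0]
contact_force: [0.1, -0.3, -0.4]
width: 0.0559
```

Run:
```python
from h import *
im,s=grab('wrist','w9'); rel([.637,.0143,.06],0.405)
cv2.imwrite('pics/c15.png',cv2.resize(im[150:300,130:370],None,fx=3.3,fy=3.3,interpolation=cv2.INTER_CUBIC))
```

```text
t 16.82 yaw now 0.4043 pos [0.6031 0.2015 0.1162] w 0.0558 F [ 0.2 -0.3  0. ]
ROW [ 0.     0.002 -0.001] [-4.23 18.54  5.64] dist mm 198
```

View pics/c15.png

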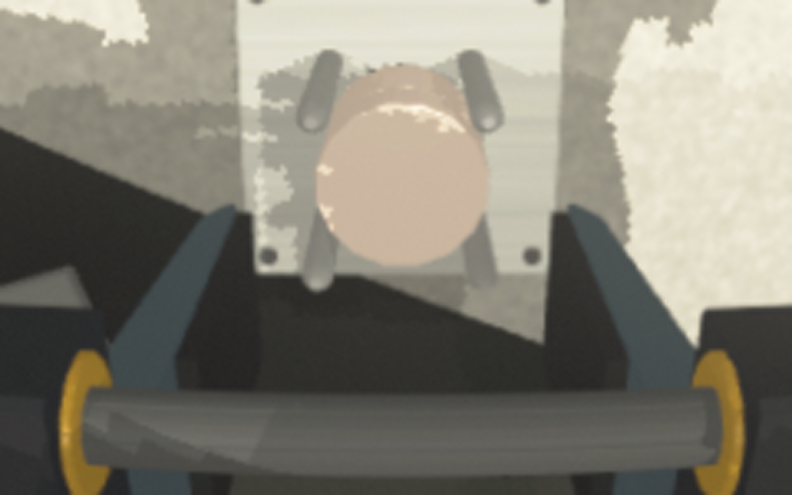

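Mid sits on thick. On to thin.

>>> {"fn": "play_rows", "kwargs": {"plan": [[0, 0, 0, -2, 10, 0, 7], [0, 0, 0, -2, 10, 0, 7], [0, 0, 0, -4.2, 18.5, 5.6, 7], [0, 0, 0, -4.2, 18.5, 5.6, 7], [0, 0, 0, -4.2, 18.5, 5.6, 7], [0, 0, 0, -4.2, 18.5, 5.6, 7]]}}

```text
t: 17.58
position: [0.6368, 0.0153, 0.06]
orientation: [0.98, 0.201, -0.001, 0.0]
contact_force: [-0.5, 0.3, 0.7]
width: 0.07
```

Run:
```python
from h import *
im,s=grab('wrist','w10'); rel([.637,.0143,.002],0.405)
print(proj('wrist',[.637,.0143,.008],s))
cv2.imwrite('pics/c16.png',cv2.resize(im[150:300,130:370],None,fx=3.3,fy=3.3,interpolation=cv2.INTER_CUBIC))
```

```text
t 17.62 yaw now 0.4049 pos [0.6371 0.0157 0.0605] w 0.0701 F [-0.2  0.2  0.1]
ROW [ 0.     0.002 -0.   ] [-0.05  0.13  5.85] dist mm 58
[[251.86825072 208.92739535]]
```

View pics/c16.png

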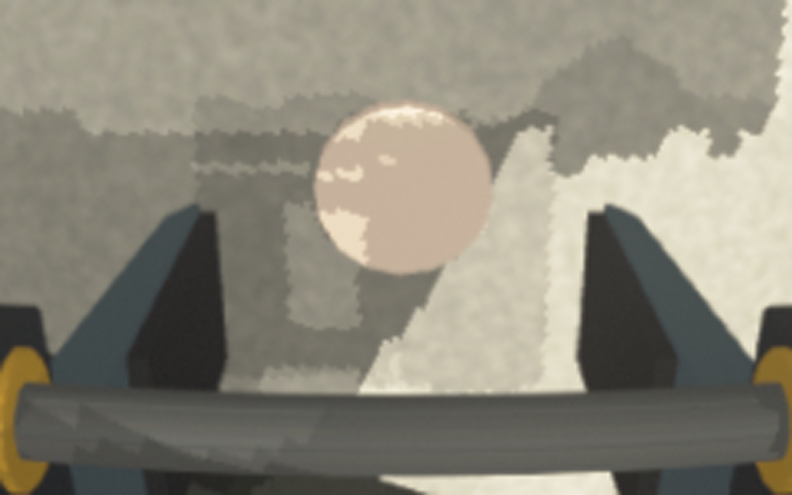

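Thin is at about px (252,207.5), roughly 1 mm ahead of the prediction, so I'll shift slightly and grip.

>>> {"fn": "play_rows", "kwargs": {"plan": [[0, 0, 0, 0.05, 0.13, 2, 7], [0, 0, 0, 0.05, 0.13, 4.5, 7], [0, 0, 0, 0.05, 0.13, 5.6, 7], [0, 0, 0, 0.05, 0.13, 5.85, 7], [0, 0, 0, 0.05, 0.13, 5.85, 3], [0, 0, 0, 0.05, 0.13, 5.85, 3], [0, 0, 0, 0.05, 0.13, 5.85, 3], [0, 0, 0, 0.05, 0.13, 5.85, 3], [0, 0, 0, 0.05, 0.13, 5.85, 3]]}}

```text
t: 18.75
position: [0.6383, 0.0146, 0.0025]
orientation: [0.98, 0.201, -0.001, 0.0]
contact_force: [-0.4, 0.3, 7.0]
width: 0.0417
```

>>> {"fn": "play_rows", "kwargs": {"plan": [[0, 0, 0, 0, 0, -11.3, 3], [0, 0, 0, 0, 0, -11.3, 3], [0, 0, 0, 0, 0, -11.3, 3], [0, 0, 0, 0, 0, -11.3, 3]]}}

```text
t: 19.25
position: [0.6379, 0.0147, 0.115]
orientation: [0.98, 0.201, -0.001, 0.0]
contact_force: [0.2, 0.7, -0.8]
width: 0.0417
```

Run:
```python
from h import *
rel([.6034,.2015,.115],0.405)
```

```text
t 19.25 yaw now 0.4048 pos [0.6379 0.0147 0.115 ] w 0.0417 F [ 0.2  0.7 -0.8]
ROW [ 0.     0.002 -0.   ] [  4.19 -18.53  -0.02] dist mm 190
```

>>> {"fn": "play_rows", "kwargs": {"plan": [[0, 0, 0, 4.2, -18.5, 0, 3], [0, 0, 0, 4.2, -18.5, 0, 3], [0, 0, 0, 4.2, -18.5, 0, 3], [0, 0, 0, 4.2, -18.5, 0, 3], [0, 0, 0, 4.2, -18.5, 0, 3], [0, 0, 0, 4.2, -18.5, 0, 3], [0, 0, 0, 4.2, -18.5, 0, 3]]}}

```text
t: 20.12
position: [0.6038, 0.2002, 0.1146]
orientation: [0.98, 0.2, -0.001, 0.0]
contact_force: [0.5, 0.5, -0.4]
width: 0.0417
```

Run:
```python
from h import *
im,s=grab('wrist','w11'); rel([.6034,.2015,.064],0.405)
c,sn=np.cos(.405),np.sin(.405)
print(proj('wrist',[[.6034+.0205*(a*c-b*sn),.2015+.0205*(a*sn+b*c),.072] for a in(1,) for b in (1,-1)],s))
cv2.imwrite('pics/c17.png',cv2.resize(im[150:300,130:370],None,fx=3.3,fy=3.3,interpolation=cv2.INTER_CUBIC))
```

```text
t 20.18 yaw now 0.4034 pos [0.6038 0.2003 0.1147] w 0.0417 F [-0.3 -0.1 -1. ]
ROW [ 0.     0.002 -0.002] [ 0.02 -0.13  5.07] dist mm 51
[[221.39852613 187.51993043]
 [276.01054183 187.45876569]]
```

View pics/c17.png

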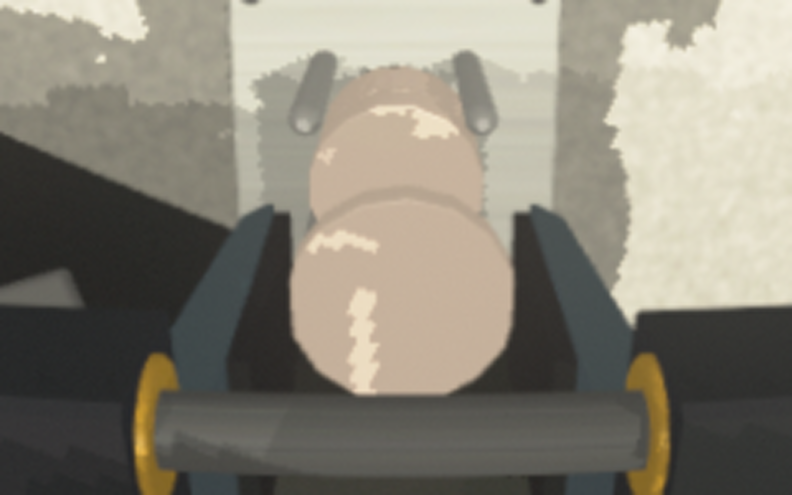

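The disc is level and its underside is 2.5 mm below the tips, so contact should come at TCP 60.5 mm.

>>> {"fn": "play_rows", "kwargs": {"plan": [[0, 0, 0, 0.02, -0.13, 2.5, 3], [0, 0, 0, 0.02, -0.13, 3.8, 3], [0, 0, 0, 0.02, -0.13, 4.7, 3], [0, 0, 0, 0.02, -0.13, 5.2, 3], [0, 0, 0, 0.02, -0.13, 5.3, 3], [0, 0, 0, 0.02, -0.13, 5.4, 3], [0, 0, 0, 0.02, -0.13, 5.4, 3]]}}

```text
t: 21.05
position: [0.6036, 0.2016, 0.061]
orientation: [0.98, 0.2, -0.001, 0.0]
contact_force: [-0.3, -0.7, -1.0]
width: 0.0417
```

>>> {"fn": "play_rows", "kwargs": {"plan": [[0, 0, 0, 0, 0, 0.05, 3], [0, 0, 0, 0, 0, 0.1, 3], [0, 0, 0, 0, 0, 0.1, 3]]}}

```text
t: 21.42
position: [0.6037, 0.2016, 0.0604]
orientation: [0.98, 0.2, -0.001, 0.0]
contact_force: [-1.3, -0.4, 6.1]
width: 0.0415
```

Contact at 60.4 mm. I'll release, rise, shut the fingers and press on top.

>>> {"fn": "play_rows", "kwargs": {"plan": [[0, 0, 0, 0, 0, 0, 5.6], [0, 0, 0, 0, 0, 0, 5.6], [0, 0, 0, 0, 0, 0, 5.6], [0, 0, 0, 0, 0, -4, 5.6], [0, 0, 0, 0, 0, -5.5, 5.6], [0, 0, 0, 0, 0, -5.5, 0], [0, 0, 0, 0, 0, -5.5, 0], [0, 0, 0, 0, 0, -5.5, 0], [0, 0, 0, 0, 0, -5.5, 0], [0, 0, 0, 0, 0, -5.5, 0]]}}

```text
t: 22.68
position: [0.6036, 0.2017, 0.1151]
orientation: [0.98, 0.2, -0.001, 0.0]
contact_force: [-0.6, 0.3, 0.1]
width: 0.0085
```

Run:
```python
from h import *
im,s=grab('wrist','w12'); rel([.6034,.2015,.069],0.405)
cv2.imwrite('pics/c18.png',cv2.resize(im[150:300,130:370],None,fx=3.3,fy=3.3,interpolation=cv2.INTER_CUBIC))
cv2.imwrite('pics/c19.png',cv2.resize(camera('side')[180:320,120:280],None,fx=4,fy=4,interpolation=cv2.INTER_CUBIC))
```

```text
t 22.73 yaw now 0.4035 pos [0.6037 0.2017 0.1152] w 0.0051 F [0.6 0.5 0.1]
ROW [ 0.     0.001 -0.001] [-0.03  0.    4.62] dist mm 46
```

View pics/c18.png

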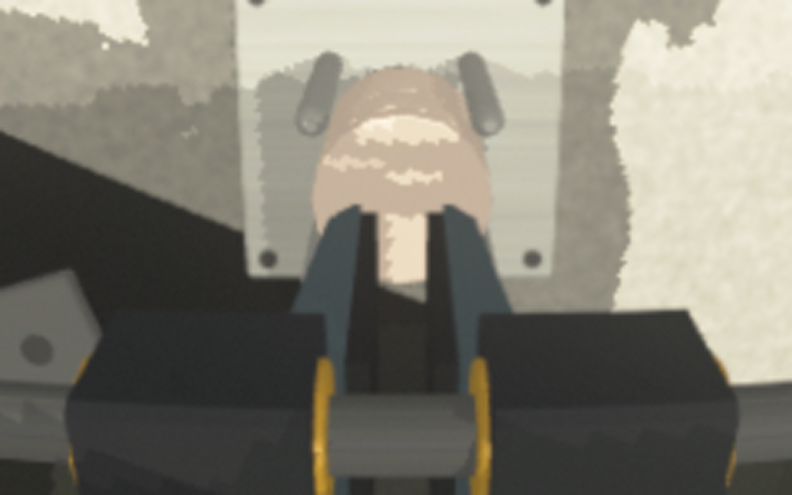

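View pics/c19.png

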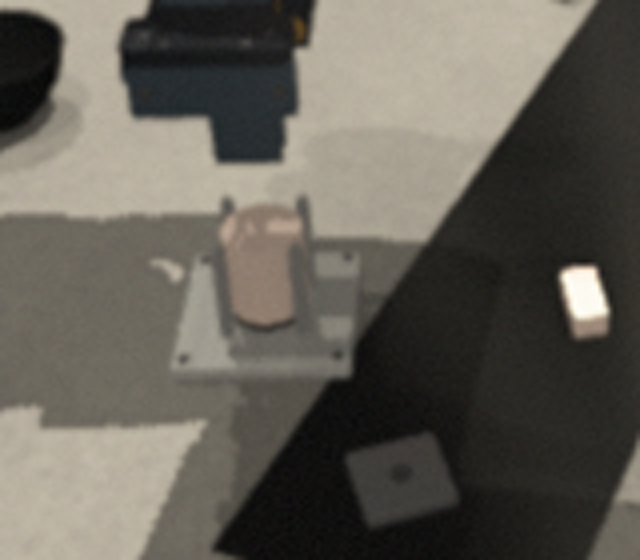

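The stack of three stands between the rods. I'll press gently.

>>> {"fn": "play_rows", "kwargs": {"plan": [[0, 0, 0, 0, 0, 2.5, 0], [0, 0, 0, 0, 0, 4, 0], [0, 0, 0, 0, 0, 4.6, 0], [0, 0, 0, 0, 0, 4.75, 0], [0, 0, 0, 0, 0, 4.85, 0], [0, 0, 0, 0, 0, 4.85, 0]]}}

```text
t: 23.52
position: [0.6039, 0.2017, 0.0672]
orientation: [0.98, 0.2, -0.0, 0.0]
contact_force: [-0.4, 0.7, 0.0]
width: 0.0005
```

>>> {"fn": "play_rows", "kwargs": {"plan": [[0, 0, 0, 0, 0, 0.05, 0], [0, 0, 0, 0, 0, 0.1, 0], [0, 0, 0, 0, 0, 0.15, 0], [0, 0, 0, 0, 0, 0.2, 0], [0, 0, 0, 0, 0, 0.2, 0]]}}

```text
t: 24.15
position: [0.6042, 0.2018, 0.0662]
orientation: [0.98, 0.2, 0.0, 0.0]
contact_force: [-2.5, -1.4, 13.5]
width: 0.0006
```

>>> {"fn": "play_rows", "kwargs": {"plan": [[0, 0, 0, 0, 0, 0.05, 0], [0, 0, 0, 0, 0, 0.1, 0], [0, 0, 0, 0, 0, 0.1, 0]]}}

```text
t: 24.52
position: [0.6043, 0.2018, 0.0662]
orientation: [0.98, 0.2, 0.001, 0.0]
contact_force: [-5.0, -0.8, 15.5]
width: 0.0006
```

>>> {"fn": "play_rows", "kwargs": {"plan": [[0, 0, 0, 0, 0, -2, 0], [0, 0, 0, 0, 0, -6, 0], [0, 0, 0, 0, 0, -8, 0], [0, 0, 0, 0, 0, -8, 4], [0, 0, 0, 0, 0, -8, 4]]}}

```text
t: 25.15
position: [0.6036, 0.2017, 0.1452]
orientation: [0.98, 0.2, -0.0, 0.0]
contact_force: [0.5, -0.2, -0.0]
width: 0.0177
```

Run:
```python
from h import *
# block jaws along block short axis: tool x along block long axis (yaw -58.5deg)
rel([.4405,.131,.12],np.radians(-58.5)+0*np.pi)
```

```text
t 25.15 yaw now 0.4036 pos [0.6036 0.2017 0.1452] w 0.0177 F [ 0.5 -0.2 -0. ]
ROW [ 1.000e-03 -0.000e+00  1.425e+00] [-17.78   0.09   2.52] dist mm 180
```

The stack held at 66.2 mm under 15 N, where 66 is fully home. Now the block, gripped across its 19 mm width.

>>> {"fn": "play_rows", "kwargs": {"plan": [[0, 0, -1.717, -17.8, 0.1, 5, 4], [0, 0, -1.717, -17.8, 0.1, 5, 4], [0, 0, -1.717, -17.8, 0.1, 5, 4], [0, 0, -1.717, -17.8, 0.1, 5, 4], [0, 0, -1.717, -17.8, 0.1, 5, 4], [0, 0, -1.717, -17.8, 0.1, 5, 4], [0, 0, -1.717, -17.8, 0.1, 5, 4], [0, 0, -1.717, -17.8, 0.1, 5, 4], [0, 0, -1.717, -17.8, 0.1, 5, 4], [0, 0, -1.717, -17.8, 0.1, 5, 4], [0, 0, -1.717, -17.8, 0.1, 5, 4], [0, 0, -1.717, -17.8, 0.1, 5, 4]]}}

```text
t: 26.65
position: [0.4402, 0.1308, 0.0951]
orientation: [0.49, 0.872, -0.0, 0.0]
contact_force: [1.1, 1.0, -0.2]
width: 0.0403
```

Run:
```python
from h import *
im,s=grab('wrist','w13'); 
print(proj('wrist',[.4405,.131,.016],s))
cv2.imwrite('pics/c20.png',cv2.resize(im[130:300,130:370],None,fx=3.3,fy=3.3,interpolation=cv2.INTER_CUBIC))
h=cv2.cvtColor(im,cv2.COLOR_BGR2HSV); m=((h[...,2]>150)&(h[...,1]<90)).astype(np.uint8); m[:160]=0;m[262:]=0;m[:,:205]=0;m[:,295:]=0
for c in cv2.findContours(m,0,cv2.CHAIN_APPROX_NONE)[0]:
    if cv2.contourArea(c)>150:
        c=c.reshape(-1,2); print(c.min(0),c.max(0)); q=plane('wrist',c,.016,s)[:,:2]*1000; print(cv2.minAreaRect(q.astype(np.float32)))
rel([.4405,.131,.004],np.radians(121.5))
```

```text
[[251.44724489 197.16469477]]
[242 171] [263 223]
((441.5154113769531, 131.005615234375), (18.516220092773438, 48.77335739135742), 30.835290908813477)
t 26.7 yaw now 2.1185 pos [0.4403 0.1308 0.0951] w 0.0398 F [ 0.   0.3 -0.6]
ROW [-0.001  0.001 -0.002] [0.01 0.03 9.11] dist mm 91
```

View pics/c20.png

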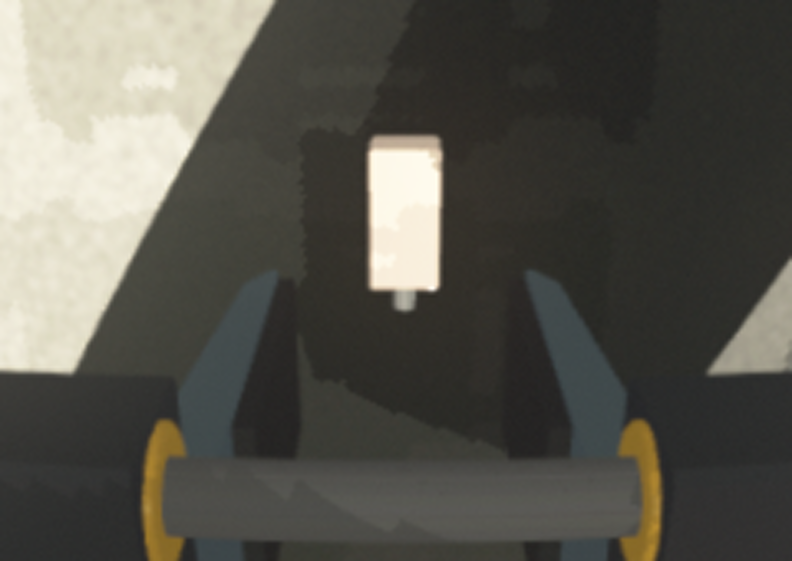

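The block is aligned with the jaws, its stub pointing toward the gripper, and its top centre is at px (252.2,196.3) where (251.4,197.2) was predicted.

Run:
```python
from h import *
im,s=load('w13'); p=plane('wrist',[(252.2,196.3)],.016,s)[0]; print(p)
rel([p[0],p[1],.004],np.radians(121.2))
```

```text
[0.44064829 0.13203568 0.016     ]
t 26.7 yaw now 2.1185 pos [0.4403 0.1308 0.0951] w 0.0398 F [ 0.   0.3 -0.6]
ROW [-0.001  0.001  0.003] [0.09 0.1  9.11] dist mm 91
```

>>> {"fn": "play_rows", "kwargs": {"plan": [[0, 0, 0, 0.09, 0.1, 4, 4], [0, 0, 0, 0.09, 0.1, 8, 4], [0, 0, 0, 0.09, 0.1, 9, 4], [0, 0, 0, 0.09, 0.1, 9.1, 4], [0, 0, 0, 0.09, 0.1, 9.1, 1], [0, 0, 0, 0.09, 0.1, 9.1, 1], [0, 0, 0, 0.09, 0.1, 9.1, 1], [0, 0, 0, 0.09, 0.1, 9.1, 1], [0, 0, 0, 0.09, 0.1, 9.1, 1]]}}

```text
t: 27.82
position: [0.4412, 0.1321, 0.005]
orientation: [0.49, 0.872, 0.0, 0.001]
contact_force: [-1.0, -0.2, 12.3]
width: 0.0187
```

>>> {"fn": "play_rows", "kwargs": {"plan": [[0, 0, 0, 0, 0, -14, 1], [0, 0, 0, 0, 0, -14, 1], [0, 0, 0, 0, 0, -14, 1], [0, 0, 0, 0, 0, -14, 1], [0, 0, 0, 0, 0, -14, 1]]}}

```text
t: 28.45
position: [0.4404, 0.1321, 0.1442]
orientation: [0.49, 0.872, -0.0, 0.0]
contact_force: [-0.7, 0.5, -0.6]
width: 0.0187
```

Run:
```python
from h import *
im,s=load('w2')
f=lambda P:(np.array(P,float)+.5)/3.5-.5+[350,30]
# outer stop-top corners as read: upper stop, lower stop
Q=f([(322,60),(415,118),(372,290),(282,230)]); M=plane('wrist',Q,.02,s)[:,:2]; print(M.round(4),M.mean(0))
sc=lambda P:(np.array(P,float)+.5)/4-.5+[100,150]
Q=sc([(293,383),(395,383),(387,543),(277,545)]); N=plane('scene',Q,.02)[:,:2]; print(N.round(4),N.mean(0))
for X in(M,N): print(np.degrees(np.arctan2(*(X[0]-X[3])[::-1])),np.degrees(np.arctan2(*(X[1]-X[2])[::-1])),np.linalg.norm(X-np.roll(X,1,0),axis=1))
rel([.66,-.22,.16],np.pi)
```

```text
[[ 0.6529 -0.2123]
 [ 0.6363 -0.2689]
 [ 0.5525 -0.2448]
 [ 0.5733 -0.1907]] [ 0.60374815 -0.22917764]
[[ 0.5521 -0.2461]
 [ 0.5685 -0.1929]
 [ 0.6571 -0.2154]
 [ 0.6419 -0.269 ]] [ 0.60489549 -0.23086823]
-15.207599380465096 -16.053209450152746 [0.08246808 0.05900009 0.08719462 0.05799977]
165.65980080172227 165.76728741412276 [0.0926198  0.05559236 0.09147757 0.05572067]
t 28.45 yaw now 2.1184 pos [0.4404 0.1321 0.1442] w 0.0187 F [-0.7  0.5 -0.6]
ROW [-1.000e-03  0.000e+00 -1.023e+00] [-41.5    0.42  -1.56] dist mm 415
```

Block gripped at a width of 18.7 mm. The cradle is roughly at (0.605, -0.230) at -14.5°. I'll hold the block beside it and take a closer look.

Run:
```python
from h import *
rel([.67,-.246,.16],2.888)
```

```text
t 28.45 yaw now 2.1184 pos [0.4404 0.1321 0.1442] w 0.0187 F [-0.7  0.5 -0.6]
ROW [-0.001  0.    -0.77 ] [-44.24  -0.08  -1.56] dist mm 443
```

>>> {"fn": "play_rows", "kwargs": {"plan": [[0, 0, -0.77, -44.2, -0.1, -1.6, 1], [0, 0, -0.77, -44.2, -0.1, -1.6, 1], [0, 0, -0.77, -44.2, -0.1, -1.6, 1], [0, 0, -0.77, -44.2, -0.1, -1.6, 1], [0, 0, -0.77, -44.2, -0.1, -1.6, 1], [0, 0, -0.77, -44.2, -0.1, -1.6, 1], [0, 0, -0.77, -44.2, -0.1, -1.6, 1], [0, 0, -0.77, -44.2, -0.1, -1.6, 1], [0, 0, -0.77, -44.2, -0.1, -1.6, 1], [0, 0, -0.77, -44.2, -0.1, -1.6, 1], [0, 0, -0.77, -44.2, -0.1, -1.6, 1], [0, 0, -0.77, -44.2, -0.1, -1.6, 1]]}}

```text
t: 29.95
position: [0.6695, -0.245, 0.1606]
orientation: [0.126, 0.992, -0.0, -0.0]
contact_force: [0.5, 0.5, 0.5]
width: 0.019
```

Run:
```python
from h import *
im,s=grab('wrist','w14'); print(s['position'],s['t'])
c=proj('wrist',[.605,-.23,.015],s)[0]; print(c)
cv2.imwrite('pics/c21.png',cv2.resize(im[40:220,160:340],None,fx=3.3,fy=3.3,interpolation=cv2.INTER_CUBIC))
```

```text
[ 0.66947025 -0.24500829  0.16055654] 29.95
[250.15219504 117.66529891]
```

View pics/c21.png

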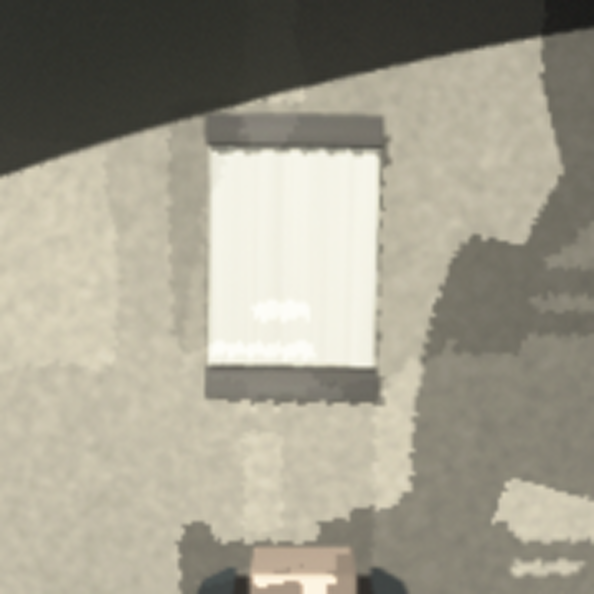

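View pics/w14.png

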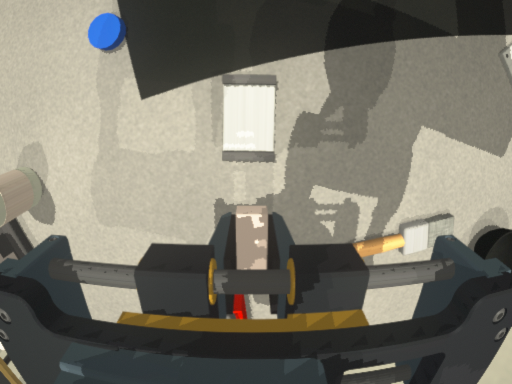

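Run:
```python
from h import *
im,s=load('w14')
f=lambda P:(np.array(P,float)+.5)/3.3-.5+[160,40]
M=plane('wrist',f([(206,117),(384,116),(380,402),(206,398)]),.02,s)[:,:2]
print(M.round(4),M.mean(0).round(4),np.linalg.norm(M-np.roll(M,1,0),axis=1).round(4))
a=[np.degrees(np.arctan2(*(M[i]-M[j])[::-1])) for i,j in((0,3),(1,2))]; b=[np.degrees(np.arctan2(*(M[i]-M[j])[::-1]))-90 for i,j in((0,1),(3,2))]; print(a,b)
N=plane('wrist',f([(209,148),(381,148),(377,367),(209,366)]),.01,s)[:,:2]
print('plate',N.mean(0).round(4),np.linalg.norm(N-np.roll(N,1,0),axis=1).round(4))
# height check: stop corners, w14 with scene
sc=lambda P:(np.array(P,float)+.5)/4-.5+[100,150]
A=f([(206,117),(384,116),(380,402),(206,398)]);B=sc([(293,383),(395,383),(387,543),(277,545)])
# order: A0 upper-left = ? match by nearest xy
Nn=plane('scene',B,.02)[:,:2]
for i,p in enumerate(M):
    j=np.argmin(np.linalg.norm(Nn-p,axis=1)); print(tri(('wrist',A[i],s),('scene',B[j],None)))
cv2.imwrite('pics/c22.png',cv2.resize(im[195:270,200:300],None,fx=6,fy=6,interpolation=cv2.INTER_CUBIC))
```

```text
[[ 0.5539 -0.2466]
 [ 0.5675 -0.1929]
 [ 0.6565 -0.216 ]
 [ 0.6411 -0.2703]] [ 0.6048 -0.2315] [0.0903 0.0554 0.0919 0.0564]
[np.float64(164.81757211062472), np.float64(165.4131303134697)] [np.float64(-194.2102764344504), np.float64(-195.79219007986927)]
plate [ 0.6048 -0.2316] [0.0721 0.0554 0.0724 0.0557]
(array([ 0.55435095, -0.24607047,  0.02372609]), [np.float64(0.30447243365657783), np.float64(0.3044724336566789)])
(array([ 0.56745772, -0.19284437,  0.01830775]), [np.float64(0.11921543235625937), np.float64(0.119215432356319)])
(array([ 0.65667503, -0.21574376,  0.0189223 ]), [np.float64(0.26696756141392197), np.float64(0.2669675614139145)])
(array([ 0.64130566, -0.26979124,  0.01899727]), [np.float64(0.6532526055147343), np.float64(0.6532526055147501)])
```

View pics/c22.png

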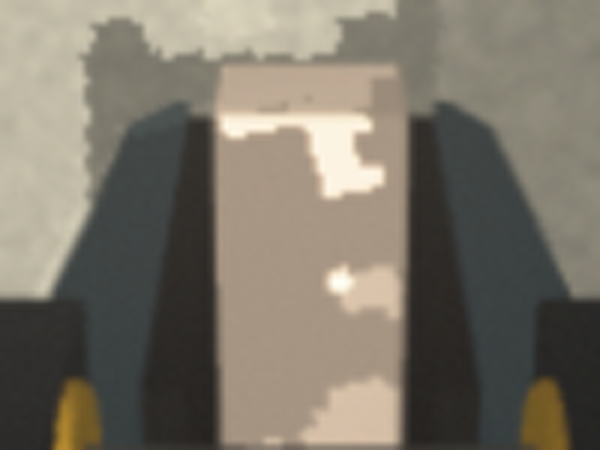

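Run:
```python
from h import *
im,s=load('w14')
p=plane('wrist',[(310/6+199.6,114/6+194.6),(310/6+199.6,66/6+194.6)],s['position'][2]+.011,s)[0]
q=plane('wrist',[(310/6+199.6,66/6+194.6)],s['position'][2]-.005,s)[0]
Ri=R.from_quat(s['orientation']).inv()
print(Ri.apply(p-s['position']),Ri.apply(q-s['position']))
rel([.6048,-.2316,.05],2.881)
```

```text
[ 0.02004622 -0.00016488 -0.01100128] [ 0.01913494 -0.00017369  0.0049988 ]
t 30.0 yaw now 2.8891 pos [ 0.6696 -0.2451  0.1606] w 0.0186 F [ 0.1  0.  -1. ]
ROW [-0.001  0.     0.008] [ 6.61 -0.3  11.06] dist mm 129
```

The block is centred in the jaws, with its front edge 19–20 mm ahead, and the cradle measures 72.2 mm clear, so the numbers agree. I'll move over and lower.

>>> {"fn": "play_rows", "kwargs": {"plan": [[0, 0, 0.008, 6.6, -0.3, 5, 1], [0, 0, 0.008, 6.6, -0.3, 8, 1], [0, 0, 0.008, 6.6, -0.3, 11, 1], [0, 0, 0.008, 6.6, -0.3, 11, 1], [0, 0, 0.008, 6.6, -0.3, 11, 1], [0, 0, 0.008, 6.6, -0.3, 11, 1]]}}

```text
t: 30.75
position: [0.6059, -0.232, 0.0521]
orientation: [0.13, 0.992, -0.001, 0.001]
contact_force: [-0.3, 0.3, -0.4]
width: 0.0188
```

Run:
```python
from h import *
im,s=grab('wrist','w15')
rel([.6048,-.2316,.0165],2.881)
cv2.imwrite('pics/c23.png',cv2.resize(im[130:300,130:370],None,fx=3.3,fy=3.3,interpolation=cv2.INTER_CUBIC))
```

```text
t 30.8 yaw now 2.8813 pos [ 0.6058 -0.232   0.0519] w 0.0187 F [-0.7 -0.1  0.3]
ROW [-0.001  0.002  0.   ] [0.11 0.01 3.54] dist mm 35
```

View pics/c23.png

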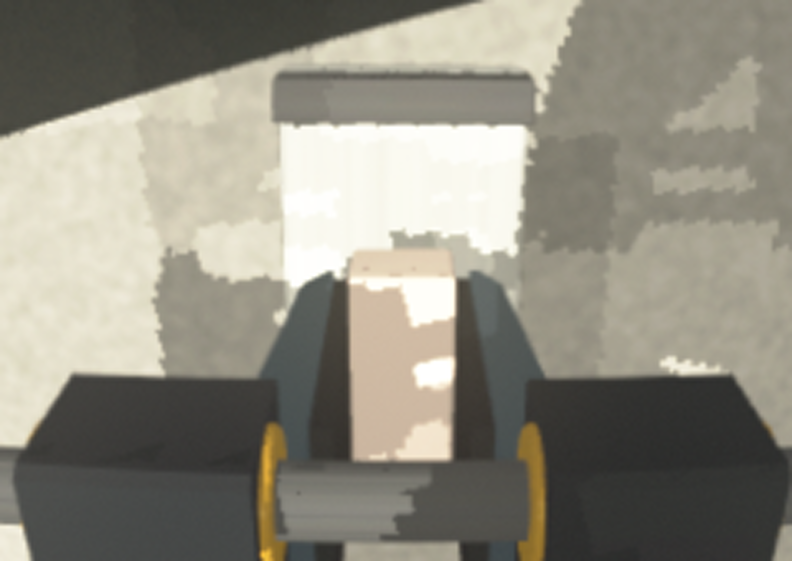

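Centred over the cradle: plate mid-column 402, block 401.5. I'll lower it.

>>> {"fn": "play_rows", "kwargs": {"plan": [[0, 0, 0, 0.11, 0, 1.5, 1], [0, 0, 0, 0.11, 0, 2.8, 1], [0, 0, 0, 0.11, 0, 3.3, 1], [0, 0, 0, 0.11, 0, 3.5, 1], [0, 0, 0, 0.11, 0, 3.6, 1], [0, 0, 0, 0.11, 0, 3.65, 1]]}}

```text
t: 31.55
position: [0.6049, -0.2318, 0.0156]
orientation: [0.13, 0.992, -0.001, 0.001]
contact_force: [0.8, -0.2, -0.7]
width: 0.0185
```

>>> {"fn": "play_rows", "kwargs": {"plan": [[0, 0, 0, 0, 0, 0.05, 1], [0, 0, 0, 0, 0, 0.1, 1], [0, 0, 0, 0, 0, 0.1, 1]]}}

```text
t: 31.92
position: [0.6051, -0.2319, 0.015]
orientation: [0.13, 0.992, -0.001, 0.002]
contact_force: [-0.6, 0.3, 5.1]
width: 0.0186
```

It touches with 5 N at TCP 15.0 mm, as expected. I'll release and rise.

>>> {"fn": "play_rows", "kwargs": {"plan": [[0, 0, 0, 0, 0, 0, 3.5], [0, 0, 0, 0, 0, 0, 3.5], [0, 0, 0, 0, 0, 0, 3.5], [0, 0, 0, 0, 0, -4, 4], [0, 0, 0, -4, 0, -12, 5], [0, 0, 0, -7, 0, -16, 5], [0, 0, 0, -7, 0, -16, 5], [0, 0, 0, -7, 0, -16, 5], [0, 0, 0, -7, 0, -16, 5]]}}

```text
t: 33.05
position: [0.6708, -0.249, 0.1732]
orientation: [0.13, 0.992, -0.0, -0.0]
contact_force: [-0.6, 0.5, -0.0]
width: 0.0503
```

Run:
```python
from h import *
im,s=grab('wrist','w16'); print(s['t'],s['position'],s['contact_force'])
cv2.imwrite('pics/c24.png',cv2.resize(im[40:220,160:340],None,fx=3.3,fy=3.3,interpolation=cv2.INTER_CUBIC))
sc=camera('scene'); sd=camera('side'); cv2.imwrite('pics/sc2.png',sc); cv2.imwrite('pics/sd2.png',sd)
cv2.imwrite('pics/c25.png',cv2.resize(sd[130:310,130:330],None,fx=3.3,fy=3.3,interpolation=cv2.INTER_CUBIC))
h=cv2.cvtColor(im,cv2.COLOR_BGR2HSV)
```

```text
33.05 [ 0.67080342 -0.24901028  0.17323311] [-0.62962221  0.4688747  -0.04930516]
```

View pics/c24.png

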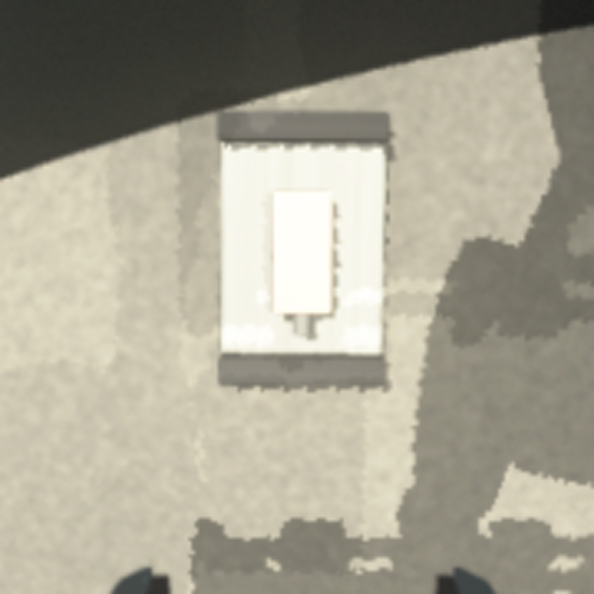

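View pics/sc2.png

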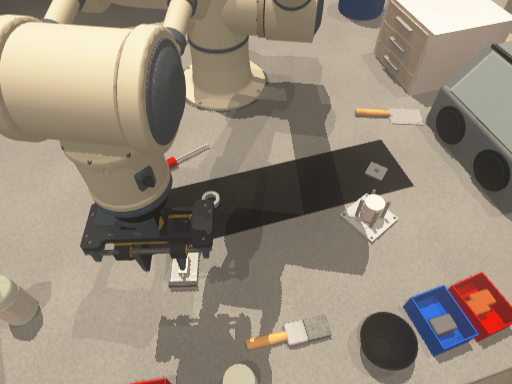

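View pics/c25.png

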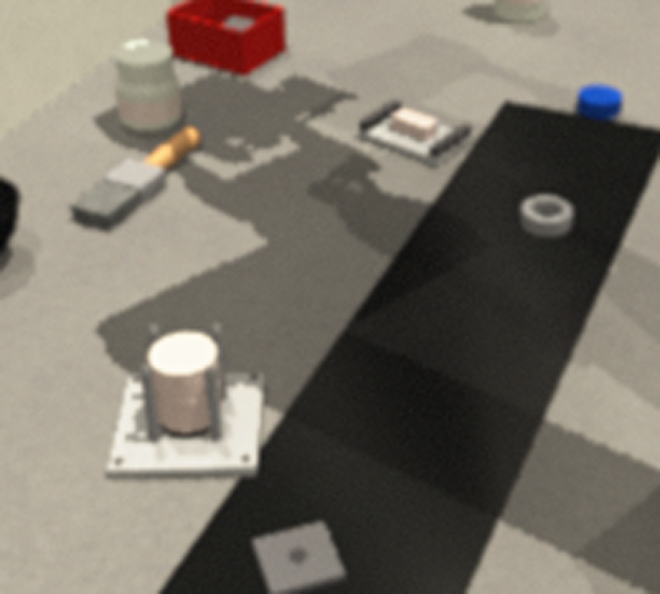

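The block is lying flat, square and centred: block centre at crop (302,252), plate centre at (302,250). The ring and plate look unmoved. One last check is the stack's top height from two views.

Run:
```python
from h import *
V=[]
for n,f,bx,t in(('scene','sc2',(355,185,392,222),215),('side','sd2',(170,225,200,245),225)):
    im=cv2.imread(f'pics/{f}.png'); x0,y0,x1,y1=bx; h=cv2.cvtColor(im[y0:y1,x0:x1],cv2.COLOR_BGR2HSV)
    m=((h[...,2]>t)&(h[...,1]<80)).astype(np.uint8)
    c=max(cv2.findContours(m,0,cv2.CHAIN_APPROX_NONE)[0],key=cv2.contourArea).reshape(-1,2)+[x0,y0]
    e=cv2.fitEllipse(c.astype(np.float32)); print(n,e); V.append((n,e[0],None))
    q=plane(n,c,.066)[:,:2]*1000; print(cv2.fitEllipse(q.astype(np.float32)))
print(tri(*V))
# ring & plate before/after (side)
for a,b in(('side0','sd2'),):
    A,B=[cv2.cvtColor(cv2.imread(f'pics/{k}.png'),6).astype(np.float32) for k in(a,b)]
    for n,(x,y) in dict(ring=(295,195),plate=(220,299)).items():
        print(n,cv2.phaseCorrelate(A[y-20:y+20,x-25:x+25].copy(),B[y-20:y+20,x-25:x+25].copy()))
```

```text
scene ((369.9479064941406, 202.98605346679688), (16.104167938232422, 30.421754837036133), 79.1012191772461)
((602.4156494140625, 189.13926696777344), (40.49943161010742, 70.51475524902344), 2.904919385910034)
side ((184.920166015625, 236.85247802734375), (11.813469886779785, 19.2891902923584), 82.73396301269531)
((600.883056640625, 202.83958435058594), (40.781898498535156, 41.36967849731445), 48.16450881958008)
(array([0.60237113, 0.19421498, 0.0600021 ]), [np.float64(3.600385719032102), np.float64(3.6003857190321162)])
ring ((0.021239285257923513, 0.07761235583205561), 0.4073628284931183)
plate ((0.030673380568416064, 0.047586938745876495), 0.9955285873413086)
```

Run:
```python
from rig import finish_job,sense
print(sense()['t']); print(finish_job())
```

```text
33.2
the job is handed in; nothing more can be done
None
```

I handed the job in at t = 33.2 s. The three discs are stacked in the magazine, thickest at the bottom and thinnest on top, and the block lies flat in the middle of its cradle.

- **Stack:** I pushed the thick disc down on the follower until it stopped, with 18 N at 27.5 mm where 27.7 was expected. Pressing the finished stack with shut fingers, it held at 66.2 mm under 15 N, against 66 mm for fully home.
- **Block:** it touched down at 15.0 mm, as expected. In the last wrist picture it is square to the cradle and within about 1 mm of the middle.
- **Left alone:** comparing the side pictures before and after, the ring and the grey plate shifted by less than 0.1 px. The ring's match was weak (0.41), so treat that one as less certain.
- **Check that failed:** the two-view check of the stack's top height did not agree (60 mm, rays 3.6 mm off). The scene mask had run into the white magazine base. The side view alone gives a 41 mm circle at 66 mm near the magazine's centre, and the press agrees with it.

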